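# Pack a set of handled party pans and shut the carton

### The arm

A 6-joint arm with a two-finger parallel gripper is mounted at the origin on the work surface. World frame = base frame: x ahead of the robot, y to its left, z up, the work surface at z = 0. Lengths are in m, angles in rad, forces in N, time in s.
With the tool pointing down it reaches from about 0.35 to 0.975 m from the base axis. Payload 4.9 kg.
Tool frame: the origin (TCP) lies at the very end of the fingers, on their centre line; the grasp point (between the pads) lies manip.grip_point_offset behind it (manip.grip_point_offset is the distance from the TCP to the grasp point, in m); z points along the fingers, y is the line along which they close (so a half turn about z gives the same grasp; the last joint's range is limited). The gripper opens to 85 mm and grips with 20 to 120 N. Pads are 22 mm wide; open, the fingers measure 114 mm over their backs; the gripper's body (76 mm by 85 mm) begins 54 mm behind the grasp point. The pads swing forward as they close: fully open they stand 13 mm farther back than shut.
Start: joints at [-1.464, 0.053, 1.613, -0, 1.476, -0.119], TCP at [0.14, -0.609, 0.231] pointing down, gripper open.
Joint ranges: [-3.01, 3.01], [-1.01, 2.22], [0.06, 2.58], [-1.02, 4.17], [0.09, 2.62], [-3.14, 3.14]. Speed limits (rad/s): [2.57, 2.57, 3.14, 3.14, 3.14, 3.14].

### API

Orientations are given as a unit quaternion [w, x, y, z].
In Python, from plant import manip gives the robot as it stands.
- The arm moves only by the shell command python3 -m crank 'ROWS' [OPENING]. ROWS is JSON, a list of rows, each an object of numbers: "x", "y", "z": the shift along the tool's x, y, z in cm; "turn": the turn about the tool's z in rad. In form: [{"x": .., "y": .., "z": .., "turn": ..}, ...]. A call has 1 to 5 rows; each row shifts and turns the commanded pose from where the row before left it, along the tool's axes as they then stand; what a row does not reach is not made up. A row lasts 1/10 s, in which the tool goes at most 50 mm and 8.59 degrees, less where a joint would pass 70% of its speed; a pose out of reach is approached as far as the arm can. A call with a gripper value outside its range is refused whole. OPENING is the opening in per cent of the stroke, from 0 (shut) to 100 (fully open), set as the call begins (- or left out, the last holds). The fingers move at their own pace and stop on an object; the grip force is fixed at half the most. Time passes only in rows, so rows that do not move let the fingers close. It gives the time, the measured TCP pose, the force, the opening and the grip force at its end, in the units of the state.
- manip.state(): the state, without advancing time (a new reading comes with each control period).
- manip.grab_frame(name): name is "side" or "top" or "wrist"; returns (picture, depth): 420x560x3 uint8, red, green, blue; 420x560 float32, m along the optical axis (not along the pixel's ray), 0 where there is no reading.
- manip.camera_model(name): a dict with "mtx" (3x3 intrinsics, pixels), "world_to_cam" (4x4, takes a point from world to camera coordinates). Camera axes: x right, y down, z forward; pixel columns grow to the right and rows downward; lengths in m; the calibration is good to about 2 mm. A picture is of the moment at which its call begins: read the wrist's pose just before it. camera_model takes no time and is no camera call; for the wrist camera it gives the pose at the moment of the call.
- manip.job_done(): hands the job in; it is judged then, once.
The state is a dict: "time": time; "joint_pos": joint angles; "joint_vel": joint speeds; "joint_efforts": joint torques, N m; "tool_pos": TCP position; "tool_rot": TCP orientation; "contact_force": force on the tool from outside, world axes, zero at the start; "ft_torque": the same for the moment, N m; "gripper_width": opening from 0.0 (shut) to 1.0 (fully open); "grasp_force": force on a finger pad.
Only numpy, scipy, OpenCV 4.12 (cv2) and the standard library are available. Lean on these libraries where they do the work, as an engineer would, in place of code of your own. Each camera call takes 0.05 s, during which the arm holds its last target. There are 200 camera calls.

### The job

Pack all the green handled party pans into the open carton as one nested stack, standing upright, each seated right down in the one below, with the handles fanned well apart so that no handle lies over another. Then, while the lid is still open, fold the short dust flap in flat, and after that swing the lid shut over it until its tab has dropped fully home behind the rim. Leave the can, the tube and the small paper box beside the carton where they are.

Things in the scene. Friction and masses are not known exactly. Their poses are not given: they have to be found in the camera images.
- pan1: green plastic party pan, may be absent; all alike: tapered bowl, base 56 mm across, rim 92 mm, 40 mm tall, walls 3 mm, solid floor 10 mm thick (a nested pan sits 10 mm higher). Stick handle along its +x: bar 14 mm wide, 51 to 99 mm out from the bowl's axis, 30 to 50 mm above the underside, so it cannot seat over another handle. About 110 g. Origin: centre of underside, z up.
- pan1_tip (a point): centre of the outer end of pan1's handle, 98 mm out along the pan's +x, 40 mm above its underside
- pan2: another such pan, same shape and frame as pan1. May be absent.
- pan2_tip (a point): centre of the outer end of pan2's handle, 98 mm out along the pan's +x, 40 mm above its underside
- pan3: another such pan, same shape and frame as pan1. May be absent.
- pan3_tip (a point): centre of the outer end of pan3's handle, 98 mm out along the pan's +x, 40 mm above its underside
- pan4: another such pan, same shape and frame as pan1. May be absent.
- pan4_tip (a point): centre of the outer end of pan4's handle, 98 mm out along the pan's +x, 40 mm above its underside
- pan5: another such pan, same shape and frame as pan1. May be absent.
- pan5_tip (a point): centre of the outer end of pan5's handle, 98 mm out along the pan's +x, 40 mm above its underside
- carton: a brown open-topped card carton fixed to the counter, 238 x 238 mm outside, 230 x 230 mm inside, floor 4 mm thick. Walls 4 mm thick and 104 mm high, the wall on its +x side (away from the robot) 100 mm high. Origin: centre of its underside, z up; it may be turned a little. A lid is hinged on its +y wall and a short dust flap on its +x wall.
- dust_flap (a joint): dust flap angle, rad: 0 = folded in, level over the carton's mouth; 1.57 = upright; more = leaning outwards. A board 70 mm long (hinge to free edge), 222 mm wide, 4 mm thick, hinged along the carton's +x wall; it stays where it is left and needs about 1 N to move. Folded in, its top is 104 mm above the counter.
- dust_flap_hinge (a point): middle of the dust flap's hinge line, which runs along the carton's y; 117 mm from the carton's centre towards +x, 102 mm up
- dust_flap_edge (a point): middle of the dust flap's free edge
- lid (a joint): lid angle, rad: 0 = shut, level; 1.57 = upright; more = leaning outwards. Board 236 mm long (hinge to free edge), 238 mm wide, 4 mm thick, hinged on the carton's +y wall; a tab 190 mm wide, 22 mm deep at its free edge drops inside the -y wall as it shuts. Stiff hinge: stays where left, needs 1 to 2 N at the free edge. Shut, its top is 108 mm above the counter, over the folded dust flap.
- lid_hinge (a point): middle of the lid's hinge line, which runs along the carton's x; 117 mm from the carton's centre towards +y, 106 mm up
- lid_edge (a point): middle of the lid's free edge
- streamer_can: bystander: a standing spray can, 52 mm across, 150 mm tall; origin at the centre of its underside
- popper_tube: bystander: a standing red tube, 50 mm across, 190 mm tall; origin at the centre of its underside
- candle_box: bystander: a small paper box, 60 x 90 x 30 mm, lying flat; origin at the centre of its underside
Mind the look-alikes: they are no part of the job. Leave any blue or pink look-alike of the pan1 alone.

How it is judged:
By the outcome, as a careful person would: the job done as asked, in the order asked, and still so for the second after the job is handed in, with the robot touching nothing.
Of pan1, pan2, pan3, pan4, pan5 only 4 to 5 are there at a start; the rules pass over those that are not, and their reading is None.
At some moment in a run one of pan1, pan2, pan3, pan4, pan5 may be knocked a few centimetres aside while the robot is not near it.
Once in a run the grip may slacken for a moment while it holds something.
It also fails if it takes over 210 s, if anything falls off the work surface, if the arm or the gripper's body presses on something with over 40 N, if the wrist force passes 120 N, or if a joint passes its speed limit or range.

## Working session

There is one attempt and no reset: what is moved stays moved. The work goes in short steps, Python scripts to look and compute and a shell command to move; the robot and the scene stay as the last step left them, time stands still between calls to the robot, and variables do not carry over. Pictures are saved under pics/ and viewed, at most 14 in all, crops included, and the job is handed in when it is done.

```bash
ls; mkdir -p pics; python3 - <<'E'
from plant import manip
import cv2,numpy as np
print(manip.state(), manip.grip_point_offset)
for n in("top","side"):
    p,d=manip.grab_frame(n); m=manip.camera_model(n); print(n,m)
    cv2.imwrite(f"pics/{n}0.png",p[:,:,::-1]); np.savez(f"{n}0.npz",p=p,d=d,**{k:np.array(v) for k,v in m.items()})
E
```

```text
pics
{'time': 0.0, 'joint_pos': array([-1.46399078e+00,  5.33511948e-02,  1.61429592e+00, -1.49360081e-05,
        1.47599149e+00, -1.19009584e-01]), 'joint_vel': array([-3.87738309e-04, -1.65009047e-04, -2.36450665e-04, -1.04902990e-03,
        9.14402473e-04,  9.03534732e-05]), 'joint_efforts': array([-1.91667550e-04, -3.93677688e+01, -3.70178676e+01, -1.09182542e-04,
        6.97753625e-03,  1.12798892e-05]), 'tool_pos': array([ 0.13986176, -0.60851181,  0.23006538]), 'tool_rot': array([-1.02300161e-03,  9.93632109e-01,  1.12668476e-01, -1.19142697e-06]), 'contact_force': array([-0.04410868,  0.13467441,  0.36038141]), 'ft_torque': array([0.03136123, 0.04365108, 0.0578913 ]), 'grasp_force': 0.0, 'gripper_width': 0.9985476559529742} 0.0187
top {'mtx': array([[468.45941457,   0.        , 283.95323787],
       [  0.        , 468.45941457, 209.68122844],
       [  0.        ,   0.        ,   1.        ]]), 'world_to_cam': array([[-0.00480457, -0.9999393 ,  0.00991562, -0.09957385],
       [-0.99823891,  0.00420964, -0.05917222,  0.57419716],
       [ 0.05912689, -0.01018246, -0.99819854,  1.40243029],
       [ 0.        ,  0.        ,  0.        ,  1.        ]])}
side {'mtx': array([[400.11527348,   0.        , 284.57603341],
       [  0.        , 400.11527348, 217.94501107],
       [  0.        ,   0.        ,   1.        ]]), 'world_to_cam': array([[-0.95859063, -0.28469677, -0.00719401,  0.52114846],
       [-0.20177488,  0.69678095, -0.68831911,  0.23713447],
       [ 0.20097488, -0.65836468, -0.72537235,  0.79676128],
       [ 0.        ,  0.        ,  0.        ,  1.        ]])}
```

View pics/top0.png

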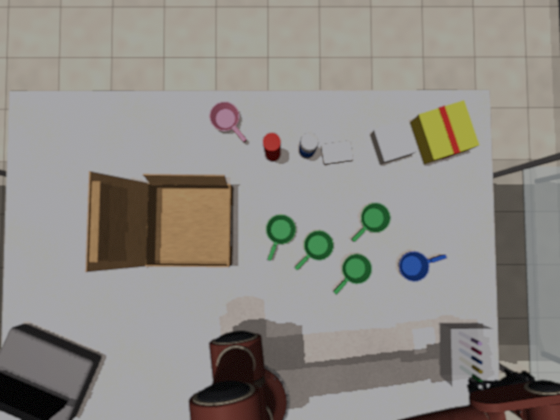

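View pics/side0.png

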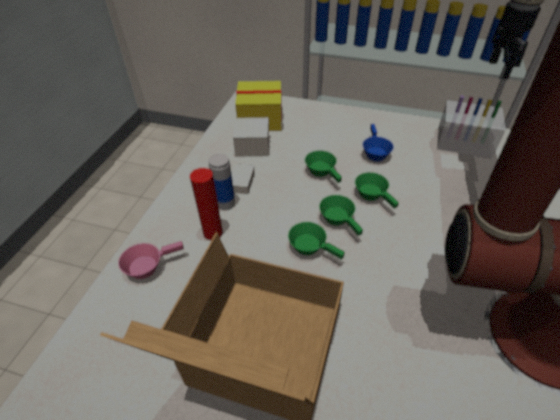

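Top view: four green pans at (281,229), (318,245), (356,268), (375,217). The blue pan at (413,266) and the pink one at (225,117) are look-alikes. The carton's mouth is at about (190,225), with the lid leaning out to the left and the flap along the top edge. The next step is to measure all of these.

```bash
cat > h.py <<'E'
from plant import manip
import cv2,numpy as np
def world(n,d=None,p=None,f=None):
    if p is None: m=manip.camera_model(n) ; p,d=manip.grab_frame(n)
    else: m=f
    K=m["mtx"];T=np.linalg.inv(m["world_to_cam"])
    v,u=np.mgrid[:420,:560]
    c=np.stack([(u-K[0,2])/K[0,0]*d,(v-K[1,2])/K[1,1]*d,d,np.ones_like(d)],-1)@T.T
    return p,d,c[...,:3],m
def green(p):
    h=cv2.cvtColor(p,cv2.COLOR_RGB2HSV)
    return cv2.inRange(h,(50,90,30),(85,255,255))
def ray(m,u,v,z):
    R=m["world_to_cam"][:3,:3];t=m["world_to_cam"][:3,3];o=-R.T@t
    w=R.T@np.linalg.inv(m["mtx"])@np.array([u,v,1.]);s=(z-o[2])/w[2];return (o+s*w)[:2]
def pans(n="top",p=None,d=None,m=None,lift=0,minpx=150):
    p,d,X,m=world(n,d,p,m)
    k=green(p); nn,lab,st,ce=cv2.connectedComponentsWithStats(k)
    out=[]
    for i in range(1,nn):
        if st[i,4]<minpx: continue
        b=(lab==i).astype(np.uint8)
        # bowl: opening removes handle; ellipse of outer contour of the bowl = rim
        bw=cv2.morphologyEx(cv2.copyMakeBorder(b,20,20,20,20,0),cv2.MORPH_CLOSE,np.ones((9,9)))[20:-20,20:-20]
        ker=cv2.getStructuringElement(cv2.MORPH_ELLIPSE,(13,13))
        op=cv2.morphologyEx(bw,cv2.MORPH_OPEN,ker)
        q=X[(op>0)&(abs(X[...,2]-.04-lift)<.007)]
        if len(q)<20: continue
        cs,_=cv2.findContours(op,0,2);c=max(cs,key=cv2.contourArea)
        pts=np.array([ray(m,u,v,.04+lift) for u,v in c[:,0]],np.float32)
        (cx,cy),r=cv2.minEnclosingCircle(pts)
        P=X[b>0]; rr=np.hypot(P[:,0]-cx,P[:,1]-cy)
        H=P[(rr>.055)&(rr<.097)&(abs(P[:,2]-.045-lift)<.013)]
        a=np.mean(H,0) if len(H) else [np.nan]*3
        out.append(dict(px=ce[i].round(),n=st[i,4],c=(round(cx,4),round(cy,4)),r=round(r,4),rimz=np.percentile(q[:,2],90).round(3),hz=np.round(a[2],3),nh=len(H),yaw=np.round(np.arctan2(a[1]-cy,a[0]-cx),3),hc=np.round(a[:2],4)))
    return out
E
cat > m0.py <<'E'
from h import *
for n in("top","side"):
    f=np.load(n+"0.npz")
    print(n)
    for o in pans(n,f["p"],f["d"],f): print(o)
f=np.load("top0.npz");p,d,X,m=world("top",f["d"],f["p"],f)
h=cv2.cvtColor(p,cv2.COLOR_RGB2HSV);br=cv2.inRange(h,(5,60,20),(25,255,255))
br[330:]=0
k=(br>0)&(abs(X[...,2]-.102)<.005)
q=X[k];q=q[(q[:,1]>0)];print("rim",len(q),cv2.minAreaRect(q[:,:2].astype(np.float32)))
k=(br>0)&(X[...,2]<.012);q=X[k];q=q[q[:,1]>0]
print("floor",len(q),np.median(q[:,2]),cv2.minAreaRect(q[:,:2].astype(np.float32)))
k=(br>0)&(X[...,2]>.115);nn,lab,st,ce=cv2.connectedComponentsWithStats(k.astype(np.uint8))
for i in range(1,nn):
    if st[i,4]<100: continue
    q=X[lab==i];t=q[q[:,2]>np.percentile(q[:,2],92)]
    print("board",ce[i],st[i],q.min(0),q.max(0),t.mean(0))
E
python3 m0.py
```

```text
top
{'px': array([374., 219.]), 'n': np.int32(685), 'c': (0.5469, -0.3708), 'r': 0.0456, 'rimz': np.float64(0.041), 'hz': np.float64(0.049), 'nh': 46, 'yaw': np.float64(2.36), 'hc': array([ 0.4946, -0.319 ])}
{'px': array([280., 231.]), 'n': np.int32(695), 'c': (0.5145, -0.091), 'r': 0.0428, 'rimz': np.float64(0.041), 'hz': np.float64(0.05), 'nh': 45, 'yaw': np.float64(2.776), 'hc': array([ 0.4443, -0.0641])}
{'px': array([317., 246.]), 'n': np.int32(686), 'c': (0.4652, -0.2011), 'r': 0.0449, 'rimz': np.float64(0.041), 'hz': np.float64(0.049), 'nh': 43, 'yaw': np.float64(2.366), 'hc': array([ 0.4126, -0.1495])}
{'px': array([355., 270.]), 'n': np.int32(693), 'c': (0.394, -0.3138), 'r': 0.0455, 'rimz': np.float64(0.041), 'hz': np.float64(0.05), 'nh': 50, 'yaw': np.float64(2.357), 'hc': array([ 0.3421, -0.262 ])}
side
{'px': array([322., 164.]), 'n': np.int32(642), 'c': (0.5442, -0.3642), 'r': 0.0545, 'rimz': np.float64(0.042), 'hz': np.float64(0.048), 'nh': 69, 'yaw': np.float64(2.356), 'hc': array([ 0.5034, -0.3234])}
{'px': array([374., 187.]), 'n': np.int32(768), 'c': (0.3978, -0.3
[... 435 characters left out ...]
z': np.float64(0.042), 'hz': np.float64(0.048), 'nh': 115, 'yaw': np.float64(2.78), 'hc': array([ 0.4442, -0.0596])}
rim 382 ((0.5282564163208008, 0.1744833141565323), (0.23864984512329102, 0.23571990430355072), 89.5193099975586)
floor 5454 0.0038699351033323337 ((0.5288421511650085, 0.18104471266269684), (0.2210833728313446, 0.2309875190258026), 89.21958923339844)
board [114.63924295 222.66280417] [  86  172   60   99 5178] [ 0.41372023 -0.08770479  0.11508868] [0.64723755 0.36601797 1.43486773] [0.53142212 0.32128782 0.39922324]
board [185.74068071 178.3095624 ] [144 174  82  10 617] [ 0.4897862  -0.08770479  0.11505957] [0.66337555 0.27997798 1.43486773] [0.65348032 0.16126365 0.22201511]
```

Both cameras agree on the four pans: rim 41 mm up, radius about 45 mm, and the 2–5 mm differences are harmless. The carton's centre is at about (0.5285, 0.176), yaw about -0.01. I'll start with the pan nearest the carton and fan the handles to the four corners.

```bash
cat >> h.py <<'E'
CT=np.array([.5285,.176])
def pose():
    s=manip.state();w,x,y,z=s["tool_rot"]
    return s["tool_pos"],np.arctan2(2*(x*y+w*z),1-2*(y*y+z*z)),s
def go(x,y,z,yaw):
    p,a,s=pose();dy=(yaw-a+np.pi)%(2*np.pi)-np.pi
    d=np.array([x,y])-p[:2];c,si=np.cos,np.sin
    f=lambda t:np.round(100*np.array([c(t)*d[0]+si(t)*d[1],si(t)*d[0]-c(t)*d[1],p[2]-z]),1)
    print("at",p.round(4),"yaw",a.round(3),"j1,6",s["joint_pos"][[0,5]].round(2),"turn",round(-dy,3),"before-turn cm",f(a),"after-turn cm",f(yaw))
def grasp(c,yaw,r=.07,z=.0233): go(c[0]+r*np.cos(yaw),c[1]+r*np.sin(yaw),z,yaw)
E
python3 -c "
from h import *
grasp((.5145,-.089),2.776)"
```

```text
at [ 0.1399 -0.6086  0.2302] yaw 0.226 j1,6 [-1.46 -0.12] turn -2.55 before-turn cm [ 42.3 -46.2  20.7] after-turn cm [-9.4 61.9 20.7]
```

```bash
python3 -m crank '[{"x":3,"y":-3.3,"z":0.7},{"x":3,"y":-3.3,"z":0.7},{"x":3,"y":-3.3,"z":0.7},{"x":3,"y":-3.3,"z":0.7},{"x":3,"y":-3.3,"z":0.7}]' 50
python3 -m crank '[{"x":3,"y":-3.3,"z":0.7},{"x":3,"y":-3.3,"z":0.7},{"x":3,"y":-3.3,"z":0.7},{"x":3,"y":-3.3,"z":0.7},{"x":3,"y":-3.3,"z":0.7}]'
python3 -m crank '[{"x":3,"y":-3.3,"z":0.7},{"x":3,"y":-3.3,"z":0.7},{"x":3,"y":-3.3,"z":0.7},{"x":3,"y":-3.3,"z":0.7}]'
python3 -m crank '[{"turn":-0.14},{"turn":-0.14},{"turn":-0.14},{"turn":-0.14},{"turn":-0.14}]'
python3 -m crank '[{"turn":-0.14},{"turn":-0.14},{"turn":-0.14},{"turn":-0.14},{"turn":-0.14}]'
python3 -m crank '[{"turn":-0.14},{"turn":-0.14},{"turn":-0.14},{"turn":-0.14},{"turn":-0.14}]'
python3 -m crank '[{"turn":-0.14},{"turn":-0.14},{"turn":-0.14},{},{}]'
python3 -c "
from h import *
for o in pans('top'): print(o['c'],o['yaw'],o['hc'],o['n'])
for o in pans('wrist'): print('w',o)
p,d=manip.grab_frame('wrist');cv2.imwrite('pics/w1.png',p[:,:,::-1])
grasp((.5145,-.089),2.776)"
```

```text
(0.5469, -0.3708) 2.358 [ 0.4951 -0.3193] 687
(0.5143, -0.0914) 2.773 [ 0.4447 -0.0645] 692
(0.4652, -0.2011) 2.364 [ 0.4126 -0.1492] 686
(0.394, -0.3138) 2.356 [ 0.3422 -0.2619] 693
at [ 0.1399 -0.6088  0.2307] yaw 0.226 j1,6 [-1.46 -0.12] turn -2.55 before-turn cm [ 42.3 -46.2  20.7] after-turn cm [-9.4 61.9 20.7]schema error: expected keys x, y, z, turn
schema error: expected keys x, y, z, turn
schema error: expected keys x, y, z, turn
schema error: expected keys x, y, z, turn
schema error: expected keys x, y, z, turn
schema error: expected keys x, y, z, turn
schema error: expected keys x, y, z, turn
```

View pics/w1.png

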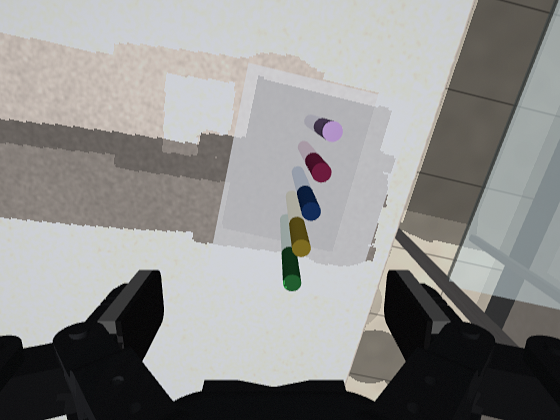

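The rows need all four keys, so nothing moved. The wrist view shows the pen tray under the tool at (300,200), so I'll leave at a constant height.

```bash
python3 -m crank '[{"x":3,"y":-3.3,"z":0,"turn":0},{"x":3,"y":-3.3,"z":0,"turn":0},{"x":3,"y":-3.3,"z":0,"turn":0},{"x":3,"y":-3.3,"z":0,"turn":0},{"x":3,"y":-3.3,"z":0,"turn":0}]' 50
python3 -m crank '[{"x":3,"y":-3.3,"z":0.7,"turn":0},{"x":3,"y":-3.3,"z":0.7,"turn":0},{"x":3,"y":-3.3,"z":0.7,"turn":0},{"x":3,"y":-3.3,"z":0.7,"turn":0},{"x":3,"y":-3.3,"z":0.7,"turn":0}]'
python3 -m crank '[{"x":3,"y":-3.3,"z":0.7,"turn":0},{"x":3,"y":-3.3,"z":0.7,"turn":0},{"x":3,"y":-3.3,"z":0.7,"turn":0},{"x":3,"y":-3.3,"z":0.7,"turn":0},{"x":0,"y":0,"z":0,"turn":-0.14}]'
python3 -m crank '[{"x":0,"y":0,"z":0,"turn":-0.14},{"x":0,"y":0,"z":0,"turn":-0.14},{"x":0,"y":0,"z":0,"turn":-0.14},{"x":0,"y":0,"z":0,"turn":-0.14},{"x":0,"y":0,"z":0,"turn":-0.14}]'
python3 -m crank '[{"x":0,"y":0,"z":0,"turn":-0.14},{"x":0,"y":0,"z":0,"turn":-0.14},{"x":0,"y":0,"z":0,"turn":-0.14},{"x":0,"y":0,"z":0,"turn":-0.14},{"x":0,"y":0,"z":0,"turn":-0.14}]'
python3 -m crank '[{"x":0,"y":0,"z":0,"turn":-0.14},{"x":0,"y":0,"z":0,"turn":-0.14},{"x":0,"y":0,"z":0,"turn":-0.14},{"x":0,"y":0,"z":0,"turn":-0.14},{"x":0,"y":0,"z":0,"turn":-0.14}]'
python3 -m crank '[{"x":0,"y":0,"z":0,"turn":-0.14},{"x":0,"y":0,"z":0,"turn":-0.14},{"x":0,"y":0,"z":0,"turn":0},{"x":0,"y":0,"z":0,"turn":0}]'
python3 -c "
from h import *
for o in pans('top'): print(o['c'],o['yaw'],o['hc'],o['n'])
for o in pans('wrist'): print('w',o)
p,d=manip.grab_frame('wrist');cv2.imwrite('pics/w2.png',p[:,:,::-1])
grasp((.5145,-.089),2.776)"
```

```text
time: 0.75
tool_pos: [0.2497, -0.4131, 0.2312]
tool_rot: [0.0, 0.994, 0.112, 0.0]
contact_force: [0.5, -0.5, -0.6]
gripper_width: 0.501
grasp_force: 0.0
time: 1.25
tool_pos: [0.3589, -0.2187, 0.1962]
tool_rot: [0.0, 0.994, 0.112, 0.0]
contact_force: [2.2, -0.2, -0.4]
gripper_width: 0.498
grasp_force: 0.0
time: 1.75
tool_pos: [0.4465, -0.0605, 0.1672]
tool_rot: [-0.001, 0.982, 0.187, -0.0]
contact_force: [-0.7, -0.5, 0.0]
gripper_width: 0.499
grasp_force: 0.0
time: 2.25
tool_pos: [0.4458, -0.0647, 0.1683]
tool_rot: [0.0, 0.86, 0.511, -0.0]
contact_force: [-1.2, 0.7, 0.2]
gripper_width: 0.503
grasp_force: 0.0
time: 2.75
tool_pos: [0.4458, -0.0648, 0.1683]
tool_rot: [-0.0, 0.633, 0.774, 0.0]
contact_force: [-0.3, -0.4, -0.2]
gripper_width: 0.498
grasp_force: 0.0
time: 3.25
tool_pos: [0.4458, -0.0648, 0.1682]
tool_rot: [-0.0, 0.329, 0.944, 0.0]
contact_force: [-0.5, -0.9, -0.1]
gripper_width: 0.5
grasp_force: 0.0
time: 3.65
tool_pos: [0.4458, -0.0648, 0.1683]
tool_rot: [-0.0, 0.198, 0.98, -0.0]
contact_force: [0.4, -1.4, -0.6]
gripper_width: 0.5
grasp_force: 0.0
(0.5456, -0.3716) 2.34 [ 
[... 389 characters left out ...]
 'n': np.int32(8833), 'c': (0.4359, -0.1908), 'r': 0.0702, 'rimz': np.float64(0.042), 'hz': np.float64(0.043), 'nh': 965, 'yaw': np.float64(2.7), 'hc': array([ 0.4297, -0.1878])}
w {'px': array([  8., 259.]), 'n': np.int32(1252), 'c': (0.4084, -0.284), 'r': 0.0344, 'rimz': np.float64(0.041), 'hz': np.float64(nan), 'nh': 0, 'yaw': np.float64(nan), 'hc': array([nan, nan])}
w {'px': array([ 21., 352.]), 'n': np.int32(575), 'c': (0.4845, -0.3131), 'r': 0.017, 'rimz': np.float64(0.045), 'hz': np.float64(nan), 'nh': 0, 'yaw': np.float64(nan), 'hc': array([nan, nan])}
at [ 0.4458 -0.0648  0.1683] yaw 2.744 j1,6 [-0.31 -1.48] turn -0.032 before-turn cm [-0.3  0.2 14.5] after-turn cm [-0.3  0.2 14.5]
```

```bash
python3 -m crank '[{"x":-0.3,"y":0.2,"z":4,"turn":-0.03},{"x":0,"y":0,"z":4,"turn":0},{"x":0,"y":0,"z":4,"turn":0},{"x":0,"y":0,"z":2.5,"turn":0},{"x":0,"y":0,"z":0,"turn":0}]'
python3 -m crank '[{"x":0,"y":0,"z":0,"turn":0},{"x":0,"y":0,"z":0,"turn":0},{"x":0,"y":0,"z":0,"turn":0},{"x":0,"y":0,"z":0,"turn":0},{"x":0,"y":0,"z":0,"turn":0}]' 0
python3 -m crank '[{"x":0,"y":0,"z":-1,"turn":0},{"x":0,"y":0,"z":-3,"turn":0},{"x":0,"y":0,"z":-4,"turn":0},{"x":0,"y":0,"z":-4,"turn":0},{"x":0,"y":0,"z":-4,"turn":0}]'
python3 -c "
from h import *
r=.07;a=2.356
go(CT[0]+r*np.cos(a),CT[1]+r*np.sin(a),.0233+.005,a)"
```

```text
time: 4.3
tool_pos: [0.4457, -0.063, 0.0192]
tool_rot: [-0.005, 0.182, 0.983, 0.001]
contact_force: [-0.5, 0.1, -0.3]
gripper_width: 0.498
grasp_force: 0.0
time: 4.8
tool_pos: [0.4511, -0.0646, 0.0254]
tool_rot: [0.002, 0.182, 0.983, -0.0]
contact_force: [-1.6, 1.5, 6.4]
gripper_width: 0.149
grasp_force: 62.4
time: 5.3
tool_pos: [0.4484, -0.0638, 0.1847]
tool_rot: [-0.001, 0.182, 0.983, 0.0]
contact_force: [0.8, -0.2, -1.6]
gripper_width: 0.149
grasp_force: 61.3
at [ 0.4484 -0.0638  0.1847] yaw 2.776 j1,6 [-0.31 -1.51] turn 0.42 before-turn cm [ 7.5 28.1 15.6] after-turn cm [18.3 22.6 15.6]
```

```bash
python3 -m crank '[{"x":0,"y":0,"z":0,"turn":0.14},{"x":0,"y":0,"z":0,"turn":0.14},{"x":0,"y":0,"z":0,"turn":0.14},{"x":2.3,"y":2.8,"z":0,"turn":0},{"x":2.3,"y":2.8,"z":0,"turn":0}]'
python3 -m crank '[{"x":2.3,"y":2.8,"z":0,"turn":0},{"x":2.3,"y":2.8,"z":0,"turn":0},{"x":2.3,"y":2.8,"z":0,"turn":0},{"x":2.3,"y":2.8,"z":0,"turn":0},{"x":2.3,"y":2.8,"z":0,"turn":0}]'
python3 -m crank '[{"x":2.2,"y":3,"z":0,"turn":0},{"x":0,"y":0,"z":0,"turn":0},{"x":0,"y":0,"z":0,"turn":0}]'
python3 -c "
from h import *
r=.07;a=2.356
go(CT[0]+r*np.cos(a),CT[1]+r*np.sin(a),.0233+.005,a)
for n in ('top','side'):
  for o in pans(n,lift=.16): print(o)
p,d=manip.grab_frame('side');cv2.imwrite('pics/s2.png',p[:,:,::-1])"
```

```text
time: 5.8
tool_pos: [0.4559, 0.0084, 0.1834]
tool_rot: [-0.0, 0.384, 0.923, 0.0]
contact_force: [-0.5, -0.7, -2.1]
gripper_width: 0.149
grasp_force: 61.4
time: 6.3
tool_pos: [0.4735, 0.1898, 0.1834]
tool_rot: [-0.0, 0.383, 0.924, -0.0]
contact_force: [0.8, 0.4, -0.8]
gripper_width: 0.15
grasp_force: 61.4
time: 6.6
tool_pos: [0.4792, 0.2255, 0.1831]
tool_rot: [-0.0, 0.382, 0.924, -0.001]
contact_force: [0.3, 0.1, -1.9]
gripper_width: 0.15
grasp_force: 61.3
at [0.4792 0.2255 0.1831] yaw 2.357 j1,6 [ 0.3  -0.49] turn 0.001 before-turn cm [ 0.  -0.  15.5] after-turn cm [ 0.  -0.  15.5]
{'px': array([179., 224.]), 'n': np.int32(865), 'c': (0.5232, 0.1748), 'r': 0.0464, 'rimz': np.float64(0.198), 'hz': np.float64(0.205), 'nh': 3, 'yaw': np.float64(2.354), 'hc': array([0.4837, 0.2144])}
{'px': array([244., 289.]), 'n': np.int32(528), 'c': (0.556, 0.1823), 'r': 0.0295, 'rimz': np.float64(0.199), 'hz': np.float64(nan), 'nh': 0, 'yaw': np.float64(nan), 'hc': array([nan, nan])}
```

View pics/s2.png

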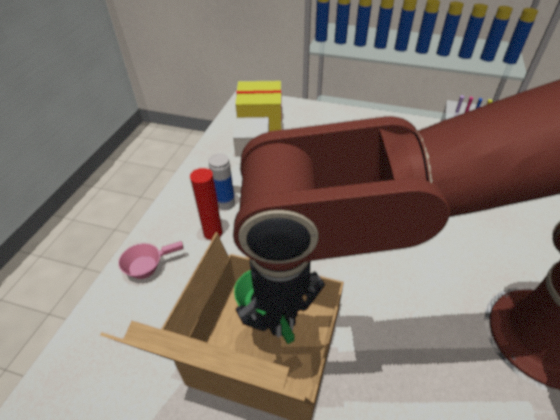

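The pan is held level over the carton centre: green bowl at (250,290), rim 0.198 m as expected. I'll lower it in and release.

```bash
python3 -m crank '[{"x":0,"y":0,"z":4,"turn":0},{"x":0,"y":0,"z":4,"turn":0},{"x":0,"y":0,"z":4,"turn":0},{"x":0,"y":0,"z":2,"turn":0},{"x":0,"y":0,"z":1,"turn":0}]'
python3 -m crank '[{"x":0,"y":0,"z":0.4,"turn":0},{"x":0,"y":0,"z":0.2,"turn":0},{"x":0,"y":0,"z":0,"turn":0}]'
python3 -m crank '[{"x":0,"y":0,"z":0,"turn":0},{"x":0,"y":0,"z":0,"turn":0},{"x":0,"y":0,"z":0,"turn":0}]' 45
python3 -m crank '[{"x":0,"y":0,"z":-3,"turn":0},{"x":0,"y":0,"z":-4,"turn":0},{"x":0,"y":0,"z":-4,"turn":0},{"x":0,"y":0,"z":-4,"turn":0},{"x":0,"y":0,"z":-4,"turn":0}]'
python3 -c "
from h import *
for n in ('top',):
  for o in pans(n): print(o)
  print(pans(n,lift=.004)[0])
grasp((.4652,-.2011),2.36)"
```

```text
time: 7.25
tool_pos: [0.478, 0.2234, 0.0306]
tool_rot: [-0.002, 0.384, 0.923, -0.002]
contact_force: [0.3, 0.3, -1.4]
gripper_width: 0.145
grasp_force: 61.3
time: 7.55
tool_pos: [0.4813, 0.2247, 0.0297]
tool_rot: [0.001, 0.383, 0.924, 0.0]
contact_force: [-0.6, -0.2, 0.2]
gripper_width: 0.149
grasp_force: 61.7
time: 7.85
tool_pos: [0.4806, 0.2251, 0.0281]
tool_rot: [0.001, 0.383, 0.924, 0.001]
contact_force: [0.7, -1.0, -0.3]
gripper_width: 0.448
grasp_force: 0.0
time: 8.35
tool_pos: [0.4798, 0.2251, 0.2192]
tool_rot: [0.0, 0.383, 0.924, 0.0]
contact_force: [0.7, 0.2, -0.2]
gripper_width: 0.454
grasp_force: 0.0
{'px': array([374., 219.]), 'n': np.int32(683), 'c': (0.5449, -0.3722), 'r': 0.0455, 'rimz': np.float64(0.042), 'hz': np.float64(0.05), 'nh': 47, 'yaw': np.float64(2.325), 'hc': array([ 0.4949, -0.3189])}
{'px': array([189., 226.]), 'n': np.int32(739), 'c': (0.5265, 0.1759), 'r': 0.0472, 'rimz': np.float64(0.044), 'hz': np.float64(0.052), 'nh': 48, 'yaw': np.float64(2.344), 'hc': array([0.475 , 0.2288])}
{'px': array([317., 246.]), 'n': np.int32(686), 'c': (0.4652, -0.2011), 'r': 0.0449, 'rimz': np.float64(0.042), 'hz': np.float64(0.05), 'nh': 43, 'yaw': np.float64(2.365), 'hc': array([ 0.4127, -0.1494])}
{'px': array([355., 270.]), 'n': np.int32(689), 'c': (0.3935, -0.3155), 'r': 0.0443, 'rimz': np.float64(0.041), 'hz': np.float64(0.05), 'nh': 49, 'yaw': np.float64(2.336), 'hc': array([ 0.3422, -0.2622])}
{'px': array([374., 219.]), 'n': np.int32(682), 'c': (0.5448, -0.3714), 'r': 0.0454, 'rimz': np.float64(0.042), 'hz': np.float64(0.05), 'nh': 44, 'yaw': np.float64(2.335), 'hc': array([ 0.4939, -0.3183])}
at [0.4835 0.2262 0.2254] yaw 2.356 j1,6 [ 0.3  -0.49] turn -0.004 before-turn cm [-21.9 -31.5  20.2] after-turn cm [-21.8 -31.6  20.2]
```

```bash
python3 -m crank '[{"x":-2.4,"y":-3.5,"z":0,"turn":0},{"x":-2.4,"y":-3.5,"z":0,"turn":0},{"x":-2.4,"y":-3.5,"z":0,"turn":0},{"x":-2.4,"y":-3.5,"z":0,"turn":0},{"x":-2.4,"y":-3.5,"z":0,"turn":0}]'
python3 -m crank '[{"x":-2.4,"y":-3.5,"z":1,"turn":0},{"x":-2.4,"y":-3.5,"z":2,"turn":0},{"x":-2.4,"y":-3.5,"z":2,"turn":0},{"x":-2.6,"y":-3.5,"z":2,"turn":0},{"x":0,"y":0,"z":0,"turn":0}]'
python3 -m crank '[{"x":0,"y":0,"z":4,"turn":0},{"x":0,"y":0,"z":4,"turn":0},{"x":0,"y":0,"z":2.5,"turn":0},{"x":0,"y":0,"z":0,"turn":0},{"x":0,"y":0,"z":0,"turn":0}]'
python3 -c "
from h import *
grasp((.4652,-.2011),2.36)
for o in pans('top'): print(o['c'],o['yaw'],o['hc'],o['n'])"
```

```text
time: 8.95
tool_pos: [0.4402, 0.0151, 0.2168]
tool_rot: [0.0, 0.383, 0.924, -0.0]
contact_force: [0.4, 0.5, -0.1]
gripper_width: 0.453
grasp_force: 0.0
time: 9.45
tool_pos: [0.4083, -0.1547, 0.1438]
tool_rot: [-0.003, 0.386, 0.923, -0.0]
contact_force: [0.1, -0.3, 0.4]
gripper_width: 0.451
grasp_force: 0.0
time: 9.95
tool_pos: [0.4114, -0.1514, 0.0427]
tool_rot: [-0.0, 0.383, 0.924, 0.0]
contact_force: [0.7, -0.2, 0.8]
gripper_width: 0.452
grasp_force: 0.0
at [ 0.4114 -0.1514  0.0427] yaw 2.356 j1,6 [-0.52 -1.31] turn -0.004 before-turn cm [-0.3  0.3  1.9] after-turn cm [-0.3  0.3  1.9]
(0.5449, -0.3722) 2.329 [ 0.4939 -0.3183] 682
(0.528, 0.1774) 2.365 [0.475  0.2296] 750
(0.4676, -0.204) nan [nan nan] 595
(0.3949, -0.3147) 2.358 [ 0.3422 -0.2622] 690
```

```bash
python3 -m crank '[{"x":-0.3,"y":0.3,"z":1.9,"turn":0},{"x":0,"y":0,"z":0,"turn":0},{"x":0,"y":0,"z":0,"turn":0}]'
python3 -m crank '[{"x":0,"y":0,"z":0,"turn":0},{"x":0,"y":0,"z":0,"turn":0},{"x":0,"y":0,"z":0,"turn":0},{"x":0,"y":0,"z":0,"turn":0},{"x":0,"y":0,"z":0,"turn":0}]' 0
python3 -m crank '[{"x":0,"y":0,"z":-1,"turn":0},{"x":0,"y":0,"z":-3,"turn":0},{"x":0,"y":0,"z":-4,"turn":0},{"x":0,"y":0,"z":-4,"turn":0},{"x":0,"y":0,"z":-4.5,"turn":0}]'
python3 -m crank '[{"x":0,"y":0,"z":0,"turn":0.14},{"x":0,"y":0,"z":0,"turn":0.14},{"x":0,"y":0,"z":0,"turn":0.14},{"x":0,"y":0,"z":0,"turn":0.14},{"x":0,"y":0,"z":0,"turn":0.14}]'
python3 -m crank '[{"x":0,"y":0,"z":0,"turn":0.14},{"x":0,"y":0,"z":0,"turn":0.14},{"x":0,"y":0,"z":0,"turn":0.14},{"x":0,"y":0,"z":0,"turn":0.14},{"x":0,"y":0,"z":0,"turn":0.14}]'
python3 -m crank '[{"x":0,"y":0,"z":0,"turn":0.14},{"x":0,"y":0,"z":0,"turn":0.03},{"x":0,"y":0,"z":0,"turn":0}]'
python3 -c "
from h import *
r=.07;a=0.785;C=(.527,.1765)
go(C[0]+r*np.cos(a),C[1]+r*np.sin(a),.0233+.014,a)"
```

```text
time: 10.3
tool_pos: [0.4163, -0.1521, 0.0248]
tool_rot: [0.001, 0.383, 0.924, -0.0]
contact_force: [0.6, 0.2, 0.1]
gripper_width: 0.447
grasp_force: 0.0
time: 10.8
tool_pos: [0.4161, -0.1522, 0.0246]
tool_rot: [0.001, 0.383, 0.924, -0.0]
contact_force: [-1.1, 0.8, 6.4]
gripper_width: 0.153
grasp_force: 59.8
time: 11.3
tool_pos: [0.4143, -0.1512, 0.1891]
tool_rot: [-0.001, 0.383, 0.924, 0.0]
contact_force: [0.9, -0.8, -1.0]
gripper_width: 0.156
grasp_force: 58.7
time: 11.8
tool_pos: [0.415, -0.1515, 0.1884]
tool_rot: [-0.0, 0.679, 0.735, 0.0]
contact_force: [-0.4, -0.5, -1.3]
gripper_width: 0.149
grasp_force: 58.8
time: 12.3
tool_pos: [0.4151, -0.1515, 0.1884]
tool_rot: [-0.0, 0.889, 0.457, 0.0]
contact_force: [-0.3, -0.6, -1.7]
gripper_width: 0.15
grasp_force: 58.8
time: 12.6
tool_pos: [0.4151, -0.1516, 0.1883]
tool_rot: [-0.0, 0.924, 0.383, 0.0]
contact_force: [-0.0, -0.0, -0.8]
gripper_width: 0.151
grasp_force: 58.8
at [ 0.4151 -0.1516  0.1883] yaw 0.786 j1,6 [-0.52  0.27] turn 0.001 before-turn cm [ 38.1 -15.3  15.1] after-turn cm [ 38.1 -15.3  15.1]
```

```bash
python3 -m crank '[{"x":4.2,"y":-1.7,"z":0,"turn":0},{"x":4.2,"y":-1.7,"z":0,"turn":0},{"x":4.2,"y":-1.7,"z":0,"turn":0},{"x":4.2,"y":-1.7,"z":0,"turn":0},{"x":4.2,"y":-1.7,"z":0,"turn":0}]'
python3 -m crank '[{"x":4.2,"y":-1.7,"z":0,"turn":0},{"x":4.2,"y":-1.7,"z":0,"turn":0},{"x":4.2,"y":-1.7,"z":0,"turn":0},{"x":4.5,"y":-1.7,"z":0,"turn":0},{"x":0,"y":0,"z":0,"turn":0}]'
python3 -m crank '[{"x":0,"y":0,"z":0,"turn":0},{"x":0,"y":0,"z":0,"turn":0}]'
python3 -c "
from h import *
r=.07;a=0.785;C=(.527,.1765)
go(C[0]+r*np.cos(a),C[1]+r*np.sin(a),.0233+.014,a)
for n in ('top','side'):
  for o in pans(n,lift=.165): print(o)"
```

```text
time: 13.1
tool_pos: [0.504, 0.0587, 0.1886]
tool_rot: [0.0, 0.924, 0.383, 0.0]
contact_force: [1.3, -0.7, -0.9]
gripper_width: 0.15
grasp_force: 58.8
time: 13.6
tool_pos: [0.5773, 0.2303, 0.1876]
tool_rot: [-0.001, 0.923, 0.385, 0.0]
contact_force: [-0.7, -0.8, -0.9]
gripper_width: 0.151
grasp_force: 58.8
time: 13.8
tool_pos: [0.5761, 0.2252, 0.1881]
tool_rot: [0.0, 0.924, 0.383, -0.0]
contact_force: [-0.7, -0.6, -1.8]
gripper_width: 0.151
grasp_force: 58.8
at [0.5761 0.2252 0.1881] yaw 0.786 j1,6 [0.25 1.04] turn 0.001 before-turn cm [ 0.1 -0.  15.1] after-turn cm [ 0.1 -0.  15.1]
{'px': array([183., 225.]), 'n': np.int32(1133), 'c': (0.528, 0.162), 'r': 0.0556, 'rimz': np.float64(0.205), 'hz': np.float64(0.209), 'nh': 23, 'yaw': np.float64(1.013), 'hc': array([0.5593, 0.212 ])}
{'px': array([264., 310.]), 'n': np.int32(3781), 'c': (0.5104, 0.2087), 'r': 0.0822, 'rimz': np.float64(0.205), 'hz': np.float64(0.201), 'nh': 315, 'yaw': np.float64(-1.198), 'hc': array([0.5343, 0.1476])}
```

```bash
python3 -m crank '[{"x":0,"y":0,"z":4,"turn":0},{"x":0,"y":0,"z":4,"turn":0},{"x":0,"y":0,"z":3,"turn":0},{"x":0,"y":0,"z":2,"turn":0},{"x":0,"y":0,"z":1,"turn":0}]'
python3 -m crank '[{"x":0,"y":0,"z":0.7,"turn":0},{"x":0,"y":0,"z":0.3,"turn":0},{"x":0,"y":0,"z":0,"turn":0},{"x":0,"y":0,"z":0,"turn":0}]'
python3 -m crank '[{"x":0,"y":0,"z":0,"turn":0},{"x":0,"y":0,"z":0,"turn":0},{"x":0,"y":0,"z":0,"turn":0}]' 45
python3 -m crank '[{"x":0,"y":0,"z":-3,"turn":0},{"x":0,"y":0,"z":-4,"turn":0},{"x":0,"y":0,"z":-4,"turn":0},{"x":0,"y":0,"z":-4,"turn":0},{"x":0,"y":0,"z":-4,"turn":0}]'
python3 -c "
from h import *
p,d,X,m=world('top')
cv2.imwrite('pics/t3.png',cv2.resize(p[150:350,80:440,::-1],None,fx=2.2,fy=2.2))
for o in pans('top',lift=0.01): print(o)
g=(green(p)>0)&(X[...,1]>.06);print(np.percentile(X[g][:,2],[5,25,50,75,90,98]))
grasp((.394,-.3145),2.356)"
```

```text
time: 14.4
tool_pos: [0.5751, 0.2244, 0.0463]
tool_rot: [-0.0, 0.924, 0.382, -0.001]
contact_force: [0.1, 0.1, 1.1]
gripper_width: 0.151
grasp_force: 59.1
time: 14.8
tool_pos: [0.5784, 0.2261, 0.0405]
tool_rot: [0.001, 0.924, 0.383, 0.002]
contact_force: [3.7, -0.3, 3.6]
gripper_width: 0.149
grasp_force: 59.5
time: 15.1
tool_pos: [0.5755, 0.2258, 0.0375]
tool_rot: [-0.0, 0.924, 0.383, -0.001]
contact_force: [0.1, -0.4, -0.5]
gripper_width: 0.447
grasp_force: 0.0
time: 15.6
tool_pos: [0.5757, 0.2259, 0.2292]
tool_rot: [-0.0, 0.924, 0.383, -0.001]
contact_force: [0.9, -0.9, -0.3]
gripper_width: 0.45
grasp_force: 0.0
{'px': array([188., 225.]), 'n': np.int32(836), 'c': (0.5297, 0.1761), 'r': 0.0471, 'rimz': np.float64(0.055), 'hz': np.float64(0.057), 'nh': 97, 'yaw': np.float64(1.75), 'hc': array([0.5202, 0.2288])}
[0.0201172  0.0247336  0.03480558 0.04870842 0.05522787 0.06479298]
at [0.5794 0.2269 0.2362] yaw 0.786 j1,6 [0.25 1.04] turn -1.57 before-turn cm [-51.4  18.1  21.3] after-turn cm [-18.2 -51.4  21.3]
```

View pics/t3.png

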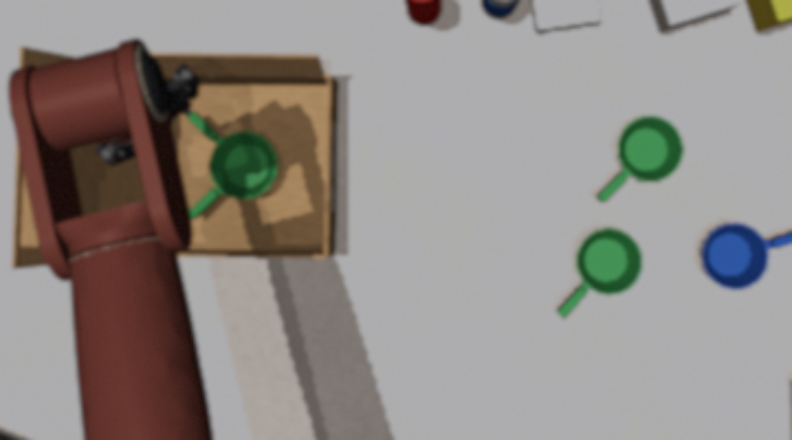

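Two pans are nested: rim 55 mm against 54 mm expected, handles at (200,125) and (205,205). The remaining pans are at (650,148) and (610,260), and I'll take the lower one next.

```bash
python3 -m crank '[{"x":0,"y":0,"z":0,"turn":-0.14},{"x":0,"y":0,"z":0,"turn":-0.14},{"x":0,"y":0,"z":0,"turn":-0.14},{"x":0,"y":0,"z":0,"turn":-0.14},{"x":0,"y":0,"z":0,"turn":-0.14}]'
python3 -m crank '[{"x":0,"y":0,"z":0,"turn":-0.14},{"x":0,"y":0,"z":0,"turn":-0.14},{"x":0,"y":0,"z":0,"turn":-0.14},{"x":0,"y":0,"z":0,"turn":-0.14},{"x":0,"y":0,"z":0,"turn":-0.14}]'
python3 -m crank '[{"x":0,"y":0,"z":0,"turn":-0.14},{"x":0,"y":0,"z":0,"turn":-0.03},{"x":-1.6,"y":-4.6,"z":0,"turn":0},{"x":-1.6,"y":-4.6,"z":0,"turn":0},{"x":-1.6,"y":-4.6,"z":0,"turn":0}]'
python3 -m crank '[{"x":-1.6,"y":-4.6,"z":0,"turn":0},{"x":-1.6,"y":-4.6,"z":0,"turn":0},{"x":-1.6,"y":-4.6,"z":0,"turn":0},{"x":-1.6,"y":-4.6,"z":0,"turn":0},{"x":-1.6,"y":-4.6,"z":0,"turn":0}]'
python3 -m crank '[{"x":-1.6,"y":-4.6,"z":1,"turn":0},{"x":-1.6,"y":-4.6,"z":1,"turn":0},{"x":-1.6,"y":-4.6,"z":1,"turn":0},{"x":-0.6,"y":-0.8,"z":4,"turn":0},{"x":0,"y":0,"z":4,"turn":0}]'
python3 -m crank '[{"x":0,"y":0,"z":4,"turn":0},{"x":0,"y":0,"z":0,"turn":0},{"x":0,"y":0,"z":0,"turn":0}]'
python3 -c "
from h import *
for o in pans('top'): print(o['c'],o['yaw'],o['hc'],o['n'])
grasp((.394,-.3145),2.356)"
```

```text
time: 16.2
tool_pos: [0.5756, 0.2258, 0.2267]
tool_rot: [-0.001, 0.735, 0.679, -0.001]
contact_force: [-0.8, 1.0, -0.2]
gripper_width: 0.452
grasp_force: 0.0
time: 16.7
tool_pos: [0.5756, 0.2258, 0.2267]
tool_rot: [-0.001, 0.457, 0.889, -0.001]
contact_force: [-0.1, -0.4, -0.4]
gripper_width: 0.45
grasp_force: 0.0
time: 17.2
tool_pos: [0.5114, 0.0934, 0.2272]
tool_rot: [-0.001, 0.383, 0.924, -0.0]
contact_force: [0.4, -1.2, 0.3]
gripper_width: 0.45
grasp_force: 0.0
time: 17.7
tool_pos: [0.4052, -0.1259, 0.2277]
tool_rot: [-0.0, 0.384, 0.923, 0.0]
contact_force: [0.9, -0.2, -0.1]
gripper_width: 0.45
grasp_force: 0.0
time: 18.2
tool_pos: [0.341, -0.2686, 0.118]
tool_rot: [0.001, 0.386, 0.923, -0.001]
contact_force: [1.3, 0.6, -0.0]
gripper_width: 0.449
grasp_force: 0.0
time: 18.5
tool_pos: [0.3412, -0.2657, 0.0781]
tool_rot: [-0.001, 0.383, 0.924, 0.0]
contact_force: [-0.6, 0.3, 0.2]
gripper_width: 0.451
grasp_force: 0.0
(0.5282, 0.1788) 2.287 [0.4846 0.2289] 857
(0.5449, -0.3722) 2.329 [ 0.4939 -0.3183] 683
(0.3977, -0.3165) nan [nan nan] 511
at [ 0.3422 -0.2668  0.0799] yaw 2.355 j1,6 [-0.83 -1.62] turn -0.001 before-turn cm [-0.   0.3  5.7] after-turn cm [-0.   0.3  5.7]
```

```bash
python3 -m crank '[{"x":0,"y":0.3,"z":3,"turn":0},{"x":0,"y":0,"z":2.7,"turn":0},{"x":0,"y":0,"z":0,"turn":0},{"x":0,"y":0,"z":0,"turn":0}]'
python3 -m crank '[{"x":0,"y":0,"z":0,"turn":0},{"x":0,"y":0,"z":0,"turn":0},{"x":0,"y":0,"z":0,"turn":0},{"x":0,"y":0,"z":0,"turn":0},{"x":0,"y":0,"z":0,"turn":0}]' 0
python3 -m crank '[{"x":0,"y":0,"z":-1,"turn":0},{"x":0,"y":0,"z":-3,"turn":0},{"x":0,"y":0,"z":-4,"turn":0},{"x":0,"y":0,"z":-4,"turn":0},{"x":0,"y":0,"z":-4.5,"turn":0}]'
python3 -c "
from h import *
r=.07;a=3.927;C=(.528,.1765)
go(C[0]+r*np.cos(a),C[1]+r*np.sin(a),.0233+.024,a)"
```

```text
time: 18.95
tool_pos: [0.3448, -0.2651, 0.0234]
tool_rot: [0.001, 0.383, 0.924, -0.001]
contact_force: [-0.5, -0.2, -0.3]
gripper_width: 0.455
grasp_force: 0.0
time: 19.45
tool_pos: [0.345, -0.2654, 0.0237]
tool_rot: [0.002, 0.383, 0.924, -0.001]
contact_force: [-0.8, 2.1, 6.4]
gripper_width: 0.151
grasp_force: 59.8
time: 19.95
tool_pos: [0.3429, -0.2633, 0.1877]
tool_rot: [-0.001, 0.383, 0.924, 0.0]
contact_force: [1.3, -0.6, -1.3]
gripper_width: 0.154
grasp_force: 58.7
at [ 0.3429 -0.2633  0.1877] yaw 2.356 j1,6 [-0.83 -1.61] turn -1.571 before-turn cm [18.  37.2 14. ] after-turn cm [-37.2  18.   14. ]
```

```bash
python3 -m crank '[{"x":2,"y":4.1,"z":0,"turn":0},{"x":2,"y":4.1,"z":0,"turn":0},{"x":2,"y":4.1,"z":0,"turn":0},{"x":2,"y":4.1,"z":0,"turn":0},{"x":2,"y":4.1,"z":0,"turn":0}]'
python3 -m crank '[{"x":2,"y":4.1,"z":0,"turn":0},{"x":2,"y":4.1,"z":0,"turn":0},{"x":2,"y":4.1,"z":0,"turn":0},{"x":2,"y":4.3,"z":0,"turn":0},{"x":0,"y":0,"z":0,"turn":-0.14}]'
python3 -m crank '[{"x":0,"y":0,"z":0,"turn":-0.14},{"x":0,"y":0,"z":0,"turn":-0.14},{"x":0,"y":0,"z":0,"turn":-0.14},{"x":0,"y":0,"z":0,"turn":-0.14},{"x":0,"y":0,"z":0,"turn":-0.14}]'
python3 -m crank '[{"x":0,"y":0,"z":0,"turn":-0.14},{"x":0,"y":0,"z":0,"turn":-0.14},{"x":0,"y":0,"z":0,"turn":-0.14},{"x":0,"y":0,"z":0,"turn":-0.14},{"x":0,"y":0,"z":0,"turn":-0.14}]'
python3 -m crank '[{"x":0,"y":0,"z":0,"turn":-0.03},{"x":0,"y":0,"z":0,"turn":0},{"x":0,"y":0,"z":0,"turn":0}]'
python3 -c "
from h import *
r=.07;a=3.927;C=(.528,.1765)
go(C[0]+r*np.cos(a),C[1]+r*np.sin(a),.0233+.024,a)
p,d,X,m=world('top');k=(green(p)>0)&(X[...,2]>.15);print(X[k].min(0),X[k].max(0))
p,d,X,m=world('side');k=(green(p)>0)&(X[...,2]>.15);print(X[k].min(0),X[k].max(0))"
```

```text
time: 20.45
tool_pos: [0.418, -0.0467, 0.1872]
tool_rot: [0.001, 0.383, 0.924, 0.0]
contact_force: [0.8, -0.8, -2.1]
gripper_width: 0.147
grasp_force: 58.9
time: 20.95
tool_pos: [0.4793, 0.1299, 0.1869]
tool_rot: [-0.0, 0.313, 0.95, 0.001]
contact_force: [-0.4, -1.1, -1.6]
gripper_width: 0.149
grasp_force: 59.1
time: 21.45
tool_pos: [0.4785, 0.1255, 0.1869]
tool_rot: [-0.0, -0.03, 1.0, -0.0]
contact_force: [0.6, -0.4, -0.7]
gripper_width: 0.153
grasp_force: 59.1
time: 21.95
tool_pos: [0.4785, 0.1254, 0.1869]
tool_rot: [-0.0, -0.371, 0.929, -0.0]
contact_force: [-0.3, 0.1, -1.3]
gripper_width: 0.152
grasp_force: 59.1
time: 22.25
tool_pos: [0.4788, 0.1254, 0.1865]
tool_rot: [0.0, -0.381, 0.924, -0.0]
contact_force: [-0.5, -0.1, -1.5]
gripper_width: 0.149
grasp_force: 59.1
at [0.4788 0.1254 0.1865] yaw -2.359 j1,6 [ 0.11 -2.25] turn -0.003 before-turn cm [-0.1  0.1 13.9] after-turn cm [-0.1  0.1 13.9]
[ 0.10059687 -0.6248158   0.1511494 ] [0.5739668  0.22068959 1.43486773]
[0.38728681 0.12527696 0.16500703] [0.57625527 0.50769799 0.74492194]
```

```bash
python3 -m crank '[{"x":-0.1,"y":0.1,"z":4,"turn":0},{"x":0,"y":0,"z":4,"turn":0},{"x":0,"y":0,"z":2.5,"turn":0},{"x":0,"y":0,"z":1.5,"turn":0},{"x":0,"y":0,"z":1,"turn":0}]'
python3 -m crank '[{"x":0,"y":0,"z":0.6,"turn":0},{"x":0,"y":0,"z":0.4,"turn":0},{"x":0,"y":0,"z":0,"turn":0},{"x":0,"y":0,"z":0,"turn":0}]'
python3 -m crank '[{"x":0,"y":0,"z":0,"turn":0},{"x":0,"y":0,"z":0,"turn":0},{"x":0,"y":0,"z":0,"turn":0}]' 45
python3 -m crank '[{"x":0,"y":0,"z":-3,"turn":0},{"x":0,"y":0,"z":-4,"turn":0},{"x":0,"y":0,"z":-4,"turn":0},{"x":0,"y":0,"z":-4,"turn":0},{"x":0,"y":0,"z":-4,"turn":0}]'
python3 -c "
from h import *
p,d,X,m=world('top')
for o in pans('top',lift=0.02): print(o)
for o in pans('top'): print(o['c'],o['yaw'],o['hc'],o['n'])
g=(green(p)>0)&(X[...,1]>.06)&(X[...,2]<.15);print(np.percentile(X[g][:,2],[5,25,50,75,90,98]))
grasp((.546,-.371),2.345)"
```

```text
time: 22.85
tool_pos: [0.4785, 0.1268, 0.0552]
tool_rot: [-0.001, -0.382, 0.924, 0.0]
contact_force: [-0.1, -0.2, -0.7]
gripper_width: 0.155
grasp_force: 59.1
time: 23.25
tool_pos: [0.4804, 0.1268, 0.0488]
tool_rot: [0.001, -0.382, 0.924, -0.001]
contact_force: [-4.5, -3.5, 5.2]
gripper_width: 0.151
grasp_force: 60.2
time: 23.55
tool_pos: [0.4795, 0.1271, 0.0469]
tool_rot: [0.001, -0.382, 0.924, -0.0]
contact_force: [-1.0, 0.9, 0.8]
gripper_width: 0.451
grasp_force: 0.0
time: 24.05
tool_pos: [0.4787, 0.127, 0.238]
tool_rot: [0.0, -0.382, 0.924, -0.0]
contact_force: [1.4, 0.4, -0.9]
gripper_width: 0.45
grasp_force: 0.0
{'px': array([186., 214.]), 'n': np.int32(346), 'c': (0.5539, 0.1987), 'r': 0.0201, 'rimz': np.float64(0.065), 'hz': np.float64(0.063), 'nh': 16, 'yaw': np.float64(-0.359), 'hc': array([0.5743, 0.1911])}
(0.5549, 0.2014) -1.604 [0.553  0.1442] 346
(0.5456, -0.3716) 2.342 [ 0.4941 -0.3186] 682
[0.03113076 0.03773523 0.05327238 0.06316527 0.07065299 0.07664287]
at [0.4809 0.1272 0.2406] yaw -2.357 j1,6 [ 0.11 -2.25] turn 1.581 before-turn cm [ 30.5 -32.9  21.7] after-turn cm [-33.2 -30.2  21.7]
```

```bash
python3 -m crank '[{"x":0,"y":0,"z":0,"turn":0.14},{"x":0,"y":0,"z":0,"turn":0.14},{"x":0,"y":0,"z":0,"turn":0.14},{"x":0,"y":0,"z":0,"turn":0.14},{"x":0,"y":0,"z":0,"turn":0.14}]'
python3 -m crank '[{"x":0,"y":0,"z":0,"turn":0.14},{"x":0,"y":0,"z":0,"turn":0.14},{"x":0,"y":0,"z":0,"turn":0.14},{"x":0,"y":0,"z":0,"turn":0.14},{"x":0,"y":0,"z":0,"turn":0.14}]'
python3 -m crank '[{"x":0,"y":0,"z":0,"turn":0.14},{"x":0,"y":0,"z":0,"turn":0.04},{"x":-3.3,"y":-3,"z":0,"turn":0},{"x":-3.3,"y":-3,"z":0,"turn":0},{"x":-3.3,"y":-3,"z":0,"turn":0}]'
python3 -m crank '[{"x":-3.3,"y":-3,"z":0,"turn":0},{"x":-3.3,"y":-3,"z":0,"turn":0},{"x":-3.3,"y":-3,"z":0,"turn":0},{"x":-3.3,"y":-3,"z":0,"turn":0},{"x":-3.3,"y":-3,"z":1,"turn":0}]'
python3 -m crank '[{"x":-3.3,"y":-3,"z":1,"turn":0},{"x":-3.3,"y":-3,"z":1,"turn":0},{"x":0,"y":0,"z":4,"turn":0},{"x":0,"y":0,"z":4,"turn":0},{"x":0,"y":0,"z":4,"turn":0}]'
python3 -m crank '[{"x":0,"y":0,"z":0,"turn":0},{"x":0,"y":0,"z":0,"turn":0},{"x":0,"y":0,"z":0,"turn":0}]'
python3 -c "
from h import *
p,d,X,m=world('top')
for o in pans('top'): print(o)
grasp((.546,-.371),2.345)
cv2.imwrite('pics/t4.png',cv2.resize(p[100:350,80:480,::-1],None,fx=2,fy=2))
"
```

```text
time: 24.7
tool_pos: [0.478, 0.1269, 0.2343]
tool_rot: [-0.001, -0.039, 0.999, -0.0]
contact_force: [0.2, 0.3, -0.2]
gripper_width: 0.447
grasp_force: 0.0
time: 25.2
tool_pos: [0.4781, 0.1268, 0.2343]
tool_rot: [-0.001, 0.306, 0.952, -0.001]
contact_force: [0.1, 0.7, 0.6]
gripper_width: 0.45
grasp_force: 0.0
time: 25.7
tool_pos: [0.483, -0.0077, 0.2344]
tool_rot: [-0.001, 0.387, 0.922, -0.0]
contact_force: [0.6, -0.4, -0.4]
gripper_width: 0.448
grasp_force: 0.0
time: 26.2
tool_pos: [0.492, -0.2316, 0.226]
tool_rot: [0.0, 0.388, 0.922, 0.0]
contact_force: [1.3, -0.1, 1.2]
gripper_width: 0.453
grasp_force: 0.0
time: 26.7
tool_pos: [0.4944, -0.3186, 0.0831]
tool_rot: [-0.001, 0.388, 0.922, 0.0]
contact_force: [0.2, -0.6, -0.5]
gripper_width: 0.452
grasp_force: 0.0
time: 27.0
tool_pos: [0.4967, -0.3196, 0.0887]
tool_rot: [0.002, 0.387, 0.922, -0.001]
contact_force: [0.1, 0.9, 0.2]
gripper_width: 0.45
grasp_force: 0.0
{'px': array([189., 226.]), 'n': np.int32(970), 'c': (0.531, 0.1775), 'r': 0.0539, 'rimz': np.float64(0.045), 'hz': np.float64(0.053), 'nh': 60, 'yaw': np.float64(2.343), 'hc': array([0.4831, 0.2267])}
at [ 0.497  -0.3199  0.0894] yaw 2.346 j1,6 [-0.7  -1.47] turn 0.001 before-turn cm [-0.1 -0.1  6.6] after-turn cm [-0.1 -0.1  6.6]
```

View pics/t4.png

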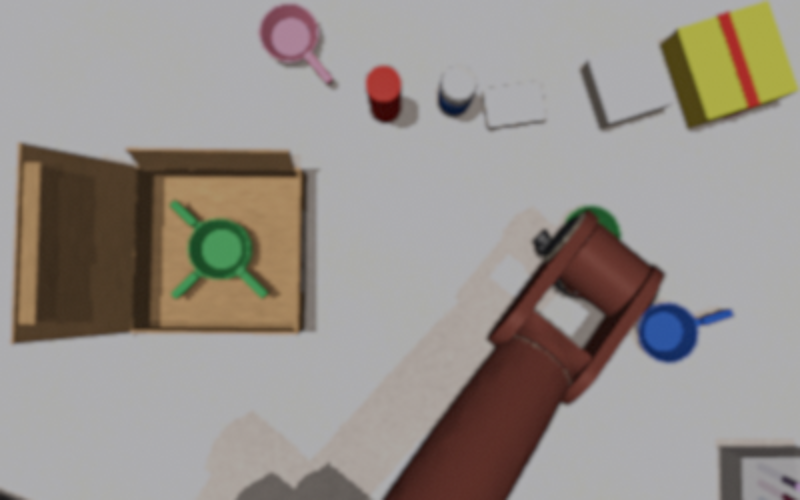

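The stack is centred in the carton at (222,247) with handles at three corners. The last pan is under the gripper at (592,222). Gripping it now.

```bash
python3 -m crank '[{"x":-0.1,"y":-0.1,"z":4,"turn":0},{"x":0,"y":0,"z":2.6,"turn":0},{"x":0,"y":0,"z":0,"turn":0},{"x":0,"y":0,"z":0,"turn":0}]'
python3 -m crank '[{"x":0,"y":0,"z":0,"turn":0},{"x":0,"y":0,"z":0,"turn":0},{"x":0,"y":0,"z":0,"turn":0},{"x":0,"y":0,"z":0,"turn":0},{"x":0,"y":0,"z":0,"turn":0}]' 0
python3 -m crank '[{"x":0,"y":0,"z":-1,"turn":0},{"x":0,"y":0,"z":-3,"turn":0},{"x":0,"y":0,"z":-4,"turn":0},{"x":0,"y":0,"z":-4,"turn":0},{"x":0,"y":0,"z":-4.5,"turn":0}]'
python3 -c "
from h import *
r=.07;a=-.785;C=(.528,.1765)
go(C[0]+r*np.cos(a),C[1]+r*np.sin(a),.0233+.034,a)"
```

```text
time: 27.5
tool_pos: [0.4961, -0.3207, 0.0218]
tool_rot: [0.001, 0.387, 0.922, -0.0]
contact_force: [-0.1, -0.0, 0.2]
gripper_width: 0.453
grasp_force: 0.0
time: 28.0
tool_pos: [0.4968, -0.3214, 0.0229]
tool_rot: [0.002, 0.387, 0.922, -0.001]
contact_force: [-1.7, 0.9, 7.3]
gripper_width: 0.149
grasp_force: 59.9
time: 28.5
tool_pos: [0.4945, -0.3194, 0.1861]
tool_rot: [-0.001, 0.387, 0.922, 0.0]
contact_force: [0.7, -1.0, -1.8]
gripper_width: 0.154
grasp_force: 58.7
at [ 0.4945 -0.3194  0.1861] yaw 2.346 j1,6 [-0.7  -1.47] turn 3.131 before-turn cm [26.1 37.2 12.9] after-turn cm [-25.7 -37.4  12.9]
```

```bash
python3 -m crank '[{"x":0,"y":0,"z":0,"turn":0.14},{"x":0,"y":0,"z":0,"turn":0.14},{"x":0,"y":0,"z":0,"turn":0.14},{"x":0,"y":0,"z":0,"turn":0.14},{"x":0,"y":0,"z":0,"turn":0.14}]'
python3 -m crank '[{"x":0,"y":0,"z":0,"turn":0.14},{"x":0,"y":0,"z":0,"turn":0.14},{"x":0,"y":0,"z":0,"turn":0.14},{"x":0,"y":0,"z":0,"turn":0.14},{"x":0,"y":0,"z":0,"turn":0.14}]'
python3 -m crank '[{"x":0,"y":0,"z":0,"turn":0.14},{"x":0,"y":0,"z":0,"turn":0.14},{"x":0,"y":0,"z":0,"turn":0.14},{"x":0,"y":0,"z":0,"turn":0.14},{"x":0,"y":0,"z":0,"turn":0.14}]'
python3 -m crank '[{"x":0,"y":0,"z":0,"turn":0.14},{"x":0,"y":0,"z":0,"turn":0.14},{"x":0,"y":0,"z":0,"turn":0.14},{"x":0,"y":0,"z":0,"turn":0.14},{"x":0,"y":0,"z":0,"turn":0.14}]'
python3 -m crank '[{"x":0,"y":0,"z":0,"turn":0.14},{"x":0,"y":0,"z":0,"turn":0.14},{"x":0,"y":0,"z":0,"turn":0.05},{"x":0,"y":0,"z":0,"turn":0}]'
python3 -c "
from h import *
r=.07;a=-.785;C=(.528,.1765)
go(C[0]+r*np.cos(a),C[1]+r*np.sin(a),.0233+.034,a)"
```

```text
time: 29.0
tool_pos: [0.4951, -0.3198, 0.1855]
tool_rot: [-0.0, 0.682, 0.731, 0.0]
contact_force: [0.9, -0.3, -1.2]
gripper_width: 0.146
grasp_force: 58.7
time: 29.5
tool_pos: [0.4952, -0.3199, 0.1855]
tool_rot: [-0.0, 0.892, 0.453, 0.0]
contact_force: [-0.1, 0.2, -1.9]
gripper_width: 0.152
grasp_force: 58.7
time: 30.0
tool_pos: [0.4952, -0.3199, 0.1855]
tool_rot: [-0.0, 0.993, 0.12, 0.0]
contact_force: [-0.5, 0.2, -1.2]
gripper_width: 0.15
grasp_force: 58.7
time: 30.5
tool_pos: [0.4952, -0.3199, 0.1856]
tool_rot: [-0.0, 0.974, -0.228, 0.0]
contact_force: [0.1, -0.2, -1.8]
gripper_width: 0.151
grasp_force: 58.7
time: 30.9
tool_pos: [0.4953, -0.32, 0.1855]
tool_rot: [-0.0, 0.924, -0.382, 0.0]
contact_force: [0.3, 0.3, -1.4]
gripper_width: 0.151
grasp_force: 58.8
at [ 0.4953 -0.32    0.1855] yaw -0.784 j1,6 [-0.7   1.65] turn 0.001 before-turn cm [-25.7 -37.5  12.8] after-turn cm [-25.8 -37.4  12.8]
```

```bash
python3 -m crank '[{"x":-2.6,"y":-3.75,"z":0,"turn":0},{"x":-2.6,"y":-3.75,"z":0,"turn":0},{"x":-2.6,"y":-3.75,"z":0,"turn":0},{"x":-2.6,"y":-3.75,"z":0,"turn":0},{"x":-2.6,"y":-3.75,"z":0,"turn":0}]'
python3 -m crank '[{"x":-2.6,"y":-3.75,"z":0,"turn":0},{"x":-2.6,"y":-3.75,"z":0,"turn":0},{"x":-2.6,"y":-3.75,"z":0,"turn":0},{"x":-2.6,"y":-3.75,"z":0,"turn":0},{"x":-2.4,"y":-3.75,"z":0,"turn":0}]'
python3 -m crank '[{"x":0,"y":0,"z":0,"turn":0},{"x":0,"y":0,"z":0,"turn":0},{"x":0,"y":0,"z":0,"turn":0}]'
python3 -c "
from h import *
r=.07;a=-.785;C=(.528,.1765)
go(C[0]+r*np.cos(a),C[1]+r*np.sin(a),.0233+.034,a)
p,d,X,m=world('top');k=(green(p)>0)&(abs(X[...,2]-.19)<.03);print(X[k].min(0),X[k].max(0))
"
```

```text
time: 31.4
tool_pos: [0.5357, -0.0939, 0.1856]
tool_rot: [-0.0, 0.924, -0.382, 0.0]
contact_force: [0.4, 0.5, -1.0]
gripper_width: 0.147
grasp_force: 58.9
time: 31.9
tool_pos: [0.5774, 0.1295, 0.1857]
tool_rot: [-0.0, 0.924, -0.381, 0.0]
contact_force: [0.7, -0.7, -0.9]
gripper_width: 0.151
grasp_force: 58.9
time: 32.2
tool_pos: [0.5774, 0.1268, 0.1852]
tool_rot: [0.0, 0.924, -0.382, -0.0]
contact_force: [-1.2, 0.1, -1.4]
gripper_width: 0.151
grasp_force: 59.1
at [0.5774 0.1268 0.1852] yaw -0.784 j1,6 [0.09 2.45] turn 0.001 before-turn cm [-0.  -0.  12.8] after-turn cm [-0.  -0.  12.8]
[0.48174357 0.14118251 0.16422556] [0.55176236 0.22316828 0.20569212]
```

```bash
python3 -m crank '[{"x":0,"y":0,"z":4,"turn":0},{"x":0,"y":0,"z":4,"turn":0},{"x":0,"y":0,"z":2,"turn":0},{"x":0,"y":0,"z":1,"turn":0},{"x":0,"y":0,"z":1,"turn":0}]'
python3 -m crank '[{"x":0,"y":0,"z":0.5,"turn":0},{"x":0,"y":0,"z":0.4,"turn":0},{"x":0,"y":0,"z":0,"turn":0},{"x":0,"y":0,"z":0,"turn":0}]'
python3 -m crank '[{"x":0,"y":0,"z":0,"turn":0},{"x":0,"y":0,"z":0,"turn":0},{"x":0,"y":0,"z":0,"turn":0}]' 45
python3 -m crank '[{"x":0,"y":0,"z":-3,"turn":0},{"x":0,"y":0,"z":-4,"turn":0},{"x":0,"y":0,"z":-4,"turn":0},{"x":0,"y":0,"z":-4,"turn":0},{"x":0,"y":0,"z":-5,"turn":0}]'
python3 -m crank '[{"x":3.5,"y":3.5,"z":0,"turn":0},{"x":3.5,"y":3.5,"z":0,"turn":0},{"x":3.5,"y":3.5,"z":0,"turn":0},{"x":3.5,"y":3.5,"z":0,"turn":0},{"x":3.5,"y":3.5,"z":0,"turn":0}]' 0
python3 -m crank '[{"x":0,"y":0,"z":0,"turn":0},{"x":0,"y":0,"z":0,"turn":0},{"x":0,"y":0,"z":0,"turn":0}]'
cat > m1.py <<'E'
from h import *
import sys
p,d,X,m=world('top')
for o in pans('top',lift=0.034): print(o)
g=(green(p)>0)&(X[...,1]>.06)&(X[...,2]<.15);print(np.percentile(X[g][:,2],[5,25,50,75,90,98]))
c=CT;q=X[g]
r=np.hypot(*(q[:,:2]-c).T)
H=q[(r>.06)&(r<.105)];a=np.arctan2(H[:,1]-c[1],H[:,0]-c[0])
for t in(2.356,.785,-2.356,-.785):
    s=abs((a-t+np.pi)%(2*np.pi)-np.pi)<.4
    if s.sum(): print("handle",t,s.sum(),np.median(a[s]).round(2),"top z",np.percentile(H[s][:,2],80).round(3))
print(pose()[0])
if len(sys.argv)>1: cv2.imwrite('pics/%s.png'%sys.argv[1],cv2.resize(p[140:300,60:300,::-1],None,fx=3,fy=3))
E
python3 m1.py t5
```

```text
time: 32.75
tool_pos: [0.5782, 0.1265, 0.0655]
tool_rot: [-0.0, 0.924, -0.383, 0.001]
contact_force: [1.1, -0.1, 0.2]
gripper_width: 0.152
grasp_force: 59.3
time: 33.15
tool_pos: [0.5804, 0.1272, 0.0595]
tool_rot: [-0.001, 0.924, -0.382, 0.003]
contact_force: [1.9, -2.8, 4.2]
gripper_width: 0.157
grasp_force: 60.0
time: 33.45
tool_pos: [0.577, 0.1277, 0.0558]
tool_rot: [0.0, 0.924, -0.382, -0.001]
contact_force: [-0.1, -0.5, -0.6]
gripper_width: 0.451
grasp_force: 0.0
time: 33.95
tool_pos: [0.5761, 0.1276, 0.2556]
tool_rot: [0.001, 0.924, -0.382, -0.002]
contact_force: [0.1, 0.3, -0.9]
gripper_width: 0.447
grasp_force: 0.0
time: 34.45
tool_pos: [0.5773, -0.1214, 0.2558]
tool_rot: [-0.0, 0.924, -0.382, -0.0]
contact_force: [0.4, 0.4, -1.0]
gripper_width: 0.0
grasp_force: 0.0
time: 34.75
tool_pos: [0.5778, -0.1189, 0.2559]
tool_rot: [-0.0, 0.924, -0.382, -0.0]
contact_force: [0.1, -0.5, 0.0]
gripper_width: -0.003
grasp_force: 0.0
{'px': array([189., 224.]), 'n': np.int32(1066), 'c': (0.53, 0.1739), 'r': 0.0526, 'rimz': np.float64(0.076), 'hz': np.float64(0.077), 'nh': 130, 'yaw': np.float64(-1.479), 'hc': array([0.5338, 0.1328])}
[0.040374   0.04547894 0.05568539 0.0682363  0.07558128 0.08471972]
handle 2.356 50 2.36 top z 0.055
handle 0.785 48 0.77 top z 0.065
handle -2.356 62 -2.32 top z 0.076
handle -0.785 54 -0.77 top z 0.085
[ 0.57793661 -0.11841732  0.25611084]
```

View pics/t5.png

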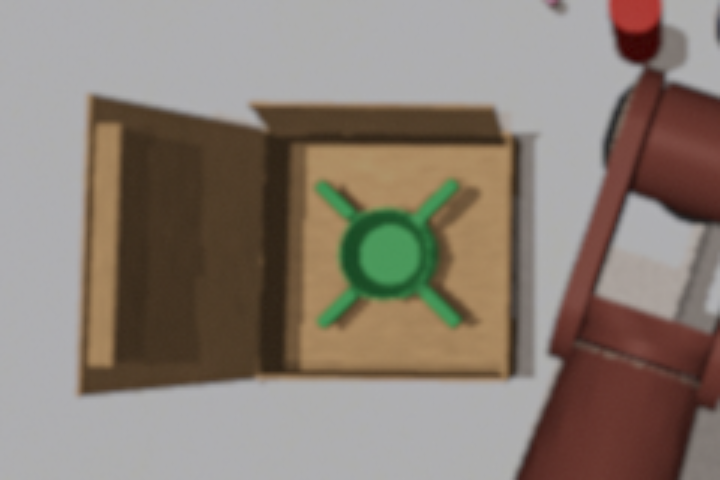

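All four pans are seated: handle tops at 55/65/76/85 mm, each 10 mm above the last, and fanned 90° apart. No other green shows on the table. Next is the flap: go over it with closed fingers and push from outside.

```bash
python3 -m crank '[{"x":0,"y":0,"z":0,"turn":-0.14},{"x":0,"y":0,"z":0,"turn":-0.14},{"x":0,"y":0,"z":0,"turn":-0.14},{"x":0,"y":0,"z":0,"turn":-0.14},{"x":0,"y":0,"z":0,"turn":-0.14}]'
python3 -m crank '[{"x":0,"y":0,"z":0,"turn":-0.08},{"x":0,"y":-4.9,"z":0,"turn":0},{"x":0,"y":-4.9,"z":0,"turn":0},{"x":0,"y":-4.9,"z":0,"turn":0}]'
python3 -m crank '[{"x":0,"y":-4.9,"z":0,"turn":0},{"x":0,"y":-4.9,"z":0,"turn":0},{"x":0,"y":-4.9,"z":0,"turn":0},{"x":4.7,"y":0,"z":0,"turn":0},{"x":4.7,"y":0,"z":0,"turn":0}]'
python3 -m crank '[{"x":4.7,"y":0,"z":0,"turn":0},{"x":0,"y":0,"z":0,"turn":0},{"x":0,"y":0,"z":0,"turn":0}]'
python3 -c "
from h import *
go(.72,.176,.15,0)
p,d,X,m=world('side');cv2.imwrite('pics/s6.png',p[:,:,::-1])
p,d,X,m=world('top')
h=cv2.cvtColor(p,cv2.COLOR_RGB2HSV);br=(cv2.inRange(h,(5,60,20),(25,255,255))>0)&(X[...,2]<.5)
q=X[br&(X[...,2]>.11)&(X[...,0]>.64)&(X[...,1]<.28)]
if len(q): print('flap',len(q),q.max(0),q[q[:,2]>q[:,2].max()-.01].mean(0))
q=X[br&(X[...,2]>.12)&(X[...,1]>.27)]
t=q[q[:,2]>np.percentile(q[:,2],90)];print('lid top',t.mean(0),t.max(0),t.min(0))
"
```

```text
time: 35.35
tool_pos: [0.578, -0.1183, 0.2563]
tool_rot: [-0.0, 0.999, -0.038, 0.0]
contact_force: [0.1, -0.0, -0.5]
gripper_width: 0.001
grasp_force: 0.0
time: 35.75
tool_pos: [0.5781, 0.0298, 0.2565]
tool_rot: [-0.0, 1.0, -0.002, 0.0]
contact_force: [-0.4, 0.4, -0.1]
gripper_width: 0.001
grasp_force: 0.0
time: 36.25
tool_pos: [0.6727, 0.1781, 0.2566]
tool_rot: [-0.0, 1.0, 0.001, 0.0]
contact_force: [0.9, -0.2, 1.0]
gripper_width: -0.002
grasp_force: 0.0
time: 36.55
tool_pos: [0.7199, 0.1748, 0.2543]
tool_rot: [0.0, 1.0, -0.001, -0.002]
contact_force: [-0.3, -0.2, 0.1]
gripper_width: -0.001
grasp_force: 0.0
at [0.7199 0.1748 0.2543] yaw -0.003 j1,6 [0.14 1.71] turn -0.003 before-turn cm [ 0.  -0.1 10.4] after-turn cm [ 0.  -0.1 10.4]
flap 432 [0.6916471  0.18720482 0.4983041 ] [0.68589937 0.16426406 0.49652603]
lid top [0.5321109  0.34850618 0.33015637] [0.64641877 0.36528221 0.33707155] [0.41622012 0.33576931 0.3282334 ]
```

View pics/s6.png

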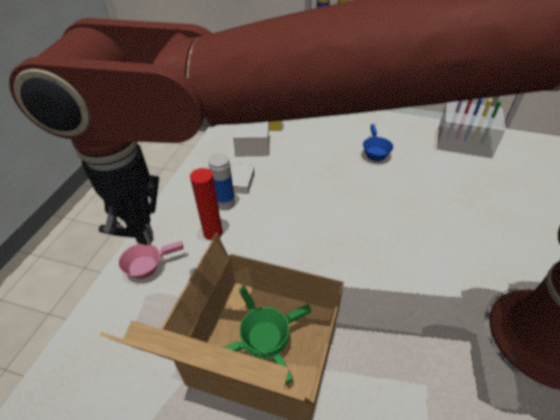

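The tool is outside the flap, with the tip near (145,235). The pink pan is clear of the fingers. Lowering and pushing the flap in along its arc.

```bash
python3 -m crank '[{"x":0,"y":0,"z":4,"turn":0},{"x":0,"y":0,"z":4,"turn":0},{"x":0,"y":0,"z":2.2,"turn":0},{"x":0,"y":0,"z":0,"turn":0}]'
python3 -m crank '[{"x":-1.5,"y":0,"z":0,"turn":0},{"x":-1.5,"y":0,"z":0,"turn":0},{"x":-1.2,"y":0,"z":0,"turn":0},{"x":-1,"y":0,"z":0,"turn":0},{"x":-1,"y":0,"z":0,"turn":0}]'
python3 -m crank '[{"x":-1,"y":0,"z":0.2,"turn":0},{"x":-1,"y":0,"z":0.4,"turn":0},{"x":-0.8,"y":0,"z":0.6,"turn":0},{"x":-0.6,"y":0,"z":0.6,"turn":0},{"x":-0.5,"y":0,"z":0.7,"turn":0}]'
python3 -m crank '[{"x":-0.5,"y":0,"z":0.7,"turn":0},{"x":-0.4,"y":0,"z":0.6,"turn":0},{"x":-0.3,"y":0,"z":0.5,"turn":0},{"x":-0.3,"y":0,"z":0.5,"turn":0},{"x":0,"y":0,"z":0,"turn":0}]'
python3 -c "
from h import *
go(.60,.176,.104,0)"
```

```text
time: 37.05
tool_pos: [0.7163, 0.1736, 0.1504]
tool_rot: [0.0, 1.0, -0.002, -0.004]
contact_force: [-0.3, -0.3, -0.4]
gripper_width: -0.001
grasp_force: 0.0
time: 37.55
tool_pos: [0.6585, 0.1741, 0.1575]
tool_rot: [-0.0, 1.0, -0.002, 0.002]
contact_force: [0.4, 1.4, 0.6]
gripper_width: 0.003
grasp_force: 0.4
time: 38.05
tool_pos: [0.6183, 0.1739, 0.1284]
tool_rot: [0.0, 1.0, -0.002, -0.0]
contact_force: [0.6, -0.5, 2.0]
gripper_width: -0.003
grasp_force: 0.6
time: 38.55
tool_pos: [0.6031, 0.1738, 0.105]
tool_rot: [0.0, 1.0, -0.002, -0.001]
contact_force: [-0.0, -0.2, -0.7]
gripper_width: 0.003
grasp_force: 0.0
at [0.6031 0.1738 0.105 ] yaw -0.004 j1,6 [0.16 1.74] turn -0.004 before-turn cm [-0.3 -0.2  0.1] after-turn cm [-0.3 -0.2  0.1]
```

```bash
python3 -m crank '[{"x":-0.4,"y":0,"z":0.1,"turn":0},{"x":-0.4,"y":0,"z":0.1,"turn":0},{"x":-0.2,"y":0,"z":0.1,"turn":0},{"x":0,"y":0,"z":0,"turn":0},{"x":0,"y":0,"z":0,"turn":0}]'
python3 -m crank '[{"x":0,"y":0,"z":-3,"turn":0},{"x":0,"y":0,"z":-4,"turn":0},{"x":0,"y":0,"z":-4,"turn":0},{"x":0,"y":0,"z":-3,"turn":0}]'
python3 -m crank '[{"x":0,"y":4.8,"z":0,"turn":0},{"x":0,"y":4.8,"z":0,"turn":0},{"x":0,"y":4.8,"z":0,"turn":0},{"x":0,"y":4.8,"z":0,"turn":0},{"x":0,"y":4.8,"z":0,"turn":0}]'
cat > m2.py <<'E'
from h import *
import sys
for n in('top','side'):
    p,d,X,m=world(n)
    h=cv2.cvtColor(p,cv2.COLOR_RGB2HSV);br=(cv2.inRange(h,(5,50,20),(25,255,255))>0)
    k=br&(X[...,0]>.582)&(X[...,0]<.635)&(X[...,1]>.08)&(X[...,1]<.27)&(X[...,2]<.2)&(X[...,2]>.03)
    q=X[k]; print(n,'flap pts',len(q))
    if len(q)>20:
        c,*_=np.linalg.lstsq(np.c_[q[:,0]-.6455,np.ones(len(q))],q[:,2],rcond=None); print(' z slope along x',c, 'angle',np.arctan(-c[0]),'z pct',np.percentile(q[:,2],[5,50,95]))
    cv2.imwrite(f'pics/{sys.argv[1]}_{n}.png',p[:,:,::-1] if n=='side' else cv2.resize(p[140:300,60:300,::-1],None,fx=3,fy=3))
print(pose()[:2])
E
python3 m2.py f1
```

```text
time: 39.05
tool_pos: [0.5945, 0.174, 0.104]
tool_rot: [-0.0, 1.0, -0.002, 0.0]
contact_force: [0.4, 0.3, 4.2]
gripper_width: -0.0
grasp_force: 1.5
time: 39.45
tool_pos: [0.5943, 0.1741, 0.2459]
tool_rot: [-0.0, 1.0, -0.002, 0.001]
contact_force: [0.9, 0.7, 0.8]
gripper_width: -0.002
grasp_force: 0.0
time: 39.95
tool_pos: [0.5924, -0.0676, 0.2429]
tool_rot: [-0.0, 1.0, -0.002, -0.001]
contact_force: [0.6, -0.6, -0.3]
gripper_width: -0.001
grasp_force: 0.0
top flap pts 1263
 z slope along x [0.00067313 0.10392277] angle -0.0006731336788162951 z pct [0.09937092 0.10390484 0.10828606]
side flap pts 2241
 z slope along x [0.01120745 0.10577531] angle -0.01120697862452174 z pct [0.1035946  0.1054239  0.10714518]
(array([ 0.59243276, -0.07100149,  0.24268361]), np.float64(-0.010792167405920016))
```

View pics/f1_top.png

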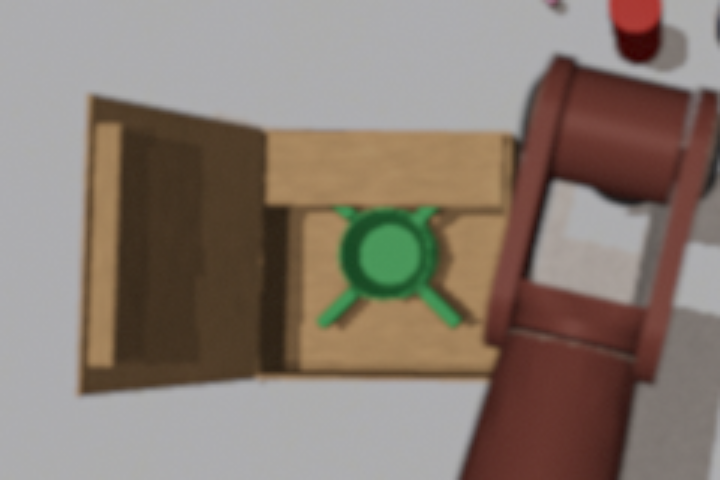

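The flap is flat: level at 0.104 m and near zero angle. The lid leans out at about 1.8 rad, with its edge at (y 0.35, z 0.335). I'll go up, over and behind it.

```bash
python3 -m crank '[{"x":0,"y":0,"z":-4,"turn":0},{"x":0,"y":0,"z":-4,"turn":0},{"x":-2,"y":0,"z":-4,"turn":0},{"x":-2,"y":0,"z":-4,"turn":0},{"x":-2,"y":-4,"z":0,"turn":0}]'
python3 -m crank '[{"x":0,"y":-4.6,"z":0,"turn":0},{"x":0,"y":-4.6,"z":0,"turn":0},{"x":0,"y":-4.6,"z":0,"turn":0},{"x":0,"y":-4.6,"z":0,"turn":0},{"x":0,"y":-4.6,"z":0,"turn":0}]'
python3 -m crank '[{"x":0,"y":-4.6,"z":0,"turn":0},{"x":0,"y":-4.6,"z":0,"turn":0},{"x":0,"y":-4.6,"z":0,"turn":0},{"x":0,"y":-4.6,"z":0,"turn":0},{"x":0,"y":-4.6,"z":0,"turn":0}]'
python3 -m crank '[{"x":0,"y":0,"z":0,"turn":0},{"x":0,"y":0,"z":0,"turn":0}]'
python3 -c "
from h import *
go(.53,.42,.295,0)
p,d=manip.grab_frame('side');cv2.imwrite('pics/s7.png',p[:,:,::-1])"
```

```text
time: 40.55
tool_pos: [0.5342, -0.0276, 0.4104]
tool_rot: [0.001, 1.0, -0.004, 0.005]
contact_force: [0.6, 1.1, 0.6]
gripper_width: 0.001
grasp_force: 0.0
time: 41.05
tool_pos: [0.5333, 0.2068, 0.403]
tool_rot: [-0.0, 1.0, -0.002, -0.0]
contact_force: [1.1, -0.5, 0.8]
gripper_width: -0.003
grasp_force: 0.0
time: 41.55
tool_pos: [0.534, 0.4368, 0.4027]
tool_rot: [0.0, 1.0, -0.002, -0.001]
contact_force: [1.5, -0.8, 0.3]
gripper_width: -0.0
grasp_force: 0.0
time: 41.75
tool_pos: [0.5342, 0.4356, 0.4019]
tool_rot: [0.001, 1.0, -0.001, -0.001]
contact_force: [-0.3, 0.6, -0.1]
gripper_width: -0.001
grasp_force: 0.0
at [0.5342 0.4356 0.4019] yaw -0.002 j1,6 [0.58 2.15] turn -0.002 before-turn cm [-0.4  1.6 10.7] after-turn cm [-0.4  1.6 10.7]
```

View pics/s7.png

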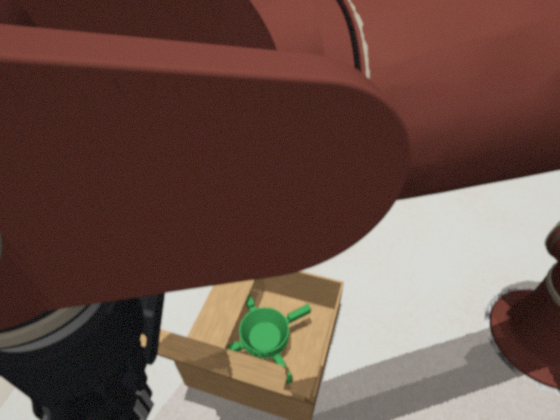

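The gripper is behind the lid, lower left at (100,380), and the flap and stack are undisturbed. Lowering, then swinging the lid over along its arc.

```bash
python3 -m crank '[{"x":0,"y":0,"z":4,"turn":0},{"x":0,"y":0,"z":4,"turn":0},{"x":0,"y":0,"z":2.7,"turn":0},{"x":0,"y":0,"z":0,"turn":0},{"x":0,"y":2,"z":0,"turn":0}]'
python3 -m crank '[{"x":0,"y":2,"z":0,"turn":0},{"x":0,"y":1.5,"z":0,"turn":0},{"x":0,"y":1.5,"z":0,"turn":0},{"x":0,"y":1.5,"z":0,"turn":0},{"x":0,"y":1.5,"z":-0.3,"turn":0}]'
python3 -m crank '[{"x":0,"y":1.5,"z":-0.3,"turn":0},{"x":0,"y":1.5,"z":-0.3,"turn":0},{"x":0,"y":1.5,"z":0,"turn":0},{"x":0,"y":1.5,"z":0,"turn":0},{"x":0,"y":1.5,"z":0.1,"turn":0}]'
python3 -c "
from h import *
go(.53,.258,.30,0)"
```

```text
time: 42.3
tool_pos: [0.5348, 0.4142, 0.2964]
tool_rot: [-0.0, 1.0, -0.002, -0.0]
contact_force: [-0.7, 0.2, 0.3]
gripper_width: -0.003
grasp_force: 0.0
time: 42.8
tool_pos: [0.5352, 0.3339, 0.3024]
tool_rot: [-0.001, 1.0, -0.002, 0.002]
contact_force: [-1.2, 1.5, 3.5]
gripper_width: 0.0
grasp_force: 3.3
time: 43.3
tool_pos: [0.5344, 0.2579, 0.3037]
tool_rot: [0.0, 1.0, -0.002, -0.0]
contact_force: [0.7, 0.7, -1.2]
gripper_width: -0.002
grasp_force: 0.4
at [0.5344 0.2579 0.3037] yaw -0.004 j1,6 [0.32 1.9 ] turn -0.004 before-turn cm [-0.4 -0.   0.4] after-turn cm [-0.4 -0.   0.4]
```

```bash
python3 -m crank '[{"x":0,"y":1.3,"z":0.4,"turn":0},{"x":0,"y":1.3,"z":0.6,"turn":0},{"x":0,"y":1.2,"z":0.7,"turn":0},{"x":0,"y":1.2,"z":0.8,"turn":0},{"x":0,"y":1.1,"z":0.8,"turn":0}]'
python3 -m crank '[{"x":0,"y":1.1,"z":0.8,"turn":0},{"x":0,"y":1.1,"z":0.9,"turn":0},{"x":0,"y":1,"z":1,"turn":0},{"x":0,"y":0.9,"z":1,"turn":0},{"x":0,"y":0.8,"z":1.1,"turn":0}]'
python3 -m crank '[{"x":0,"y":0.8,"z":1.1,"turn":0},{"x":0,"y":0.7,"z":1.2,"turn":0},{"x":0,"y":0.6,"z":1.2,"turn":0},{"x":0,"y":0.5,"z":1.2,"turn":0},{"x":0,"y":0,"z":0,"turn":0}]'
python3 -c "
from h import *
go(.53,.115,.16,0)
p,d=manip.grab_frame('side');cv2.imwrite('pics/s8.png',p[:,:,::-1])"
```

```text
time: 43.8
tool_pos: [0.5341, 0.1972, 0.2704]
tool_rot: [0.0, 1.0, -0.002, -0.0]
contact_force: [0.8, 0.7, 0.6]
gripper_width: 0.0
grasp_force: 0.4
time: 44.3
tool_pos: [0.534, 0.1484, 0.2224]
tool_rot: [0.0, 1.0, -0.002, 0.0]
contact_force: [0.1, 0.7, -0.1]
gripper_width: 0.003
grasp_force: 0.3
time: 44.8
tool_pos: [0.5325, 0.1226, 0.1735]
tool_rot: [0.0, 1.0, -0.002, -0.002]
contact_force: [0.7, -0.4, -0.8]
gripper_width: 0.001
grasp_force: 0.0
at [0.5325 0.1226 0.1735] yaw -0.005 j1,6 [0.09 1.67] turn -0.005 before-turn cm [-0.2  0.8  1.3] after-turn cm [-0.3  0.8  1.3]
```

View pics/s8.png

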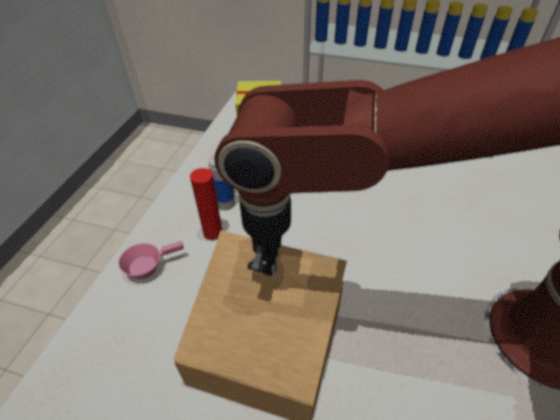

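The lid is nearly down, with the fingers on it at (262,262). Now the last part, with a gentle press near the free edge.

```bash
python3 -m crank '[{"x":0,"y":1,"z":0.4,"turn":0},{"x":0,"y":1,"z":0.8,"turn":0},{"x":0,"y":1,"z":1,"turn":0},{"x":0,"y":0.8,"z":1.2,"turn":0},{"x":0,"y":0.4,"z":1.2,"turn":0}]'
python3 -m crank '[{"x":0,"y":0,"z":0.8,"turn":0},{"x":0,"y":0,"z":0.5,"turn":0},{"x":0,"y":0,"z":0.4,"turn":0},{"x":0,"y":0,"z":0.2,"turn":0},{"x":0,"y":0,"z":0,"turn":0}]'
python3 -c "
from h import *
go(.53,.078,.107,0)"
```

```text
time: 45.35
tool_pos: [0.5335, 0.0802, 0.129]
tool_rot: [0.0, 1.0, -0.003, -0.0]
contact_force: [-0.2, 0.4, 0.6]
gripper_width: -0.005
grasp_force: 0.2
time: 45.85
tool_pos: [0.5338, 0.0815, 0.1113]
tool_rot: [-0.0, 1.0, -0.002, 0.0]
contact_force: [0.3, 0.3, -0.6]
gripper_width: 0.003
grasp_force: 0.0
at [0.5338 0.0815 0.1113] yaw -0.004 j1,6 [0.01 1.59] turn -0.004 before-turn cm [-0.4  0.4  0.4] after-turn cm [-0.4  0.3  0.4]
```

```bash
python3 -m crank '[{"x":0,"y":0.2,"z":0.2,"turn":0},{"x":0,"y":0,"z":0.2,"turn":0},{"x":0,"y":0,"z":0.1,"turn":0},{"x":0,"y":0,"z":0.1,"turn":0},{"x":0,"y":0,"z":0,"turn":0}]'
python3 -m crank '[{"x":0,"y":0,"z":0.1,"turn":0},{"x":0,"y":0,"z":0.1,"turn":0},{"x":0,"y":0,"z":0,"turn":0},{"x":0,"y":0,"z":0,"turn":0}]'
```

```text
time: 46.35
tool_pos: [0.5344, 0.0792, 0.1079]
tool_rot: [0.0, 1.0, -0.002, 0.0]
contact_force: [-6.4, -1.3, 11.1]
gripper_width: 0.002
grasp_force: 5.6
time: 46.75
tool_pos: [0.5345, 0.0792, 0.1077]
tool_rot: [0.0, 1.0, -0.002, 0.0]
contact_force: [-10.0, -1.6, 20.1]
gripper_width: 0.0
grasp_force: 10.0
```

Firm stop at z = 0.1077, the shut height. Backing off and checking.

```bash
python3 -m crank '[{"x":0,"y":0,"z":-1,"turn":0},{"x":0,"y":0,"z":-3,"turn":0},{"x":0,"y":0,"z":-4,"turn":0},{"x":0,"y":0,"z":-4,"turn":0},{"x":0,"y":0,"z":-4,"turn":0}]'
python3 -m crank '[{"x":-3,"y":3.8,"z":0,"turn":0},{"x":-3,"y":3.8,"z":0,"turn":0},{"x":-1,"y":4.6,"z":0,"turn":0},{"x":0,"y":4.8,"z":0,"turn":0},{"x":0,"y":4.8,"z":0,"turn":0}]'
python3 -m crank '[{"x":0,"y":4.8,"z":0,"turn":0},{"x":0,"y":4.8,"z":0,"turn":0},{"x":0,"y":0,"z":0,"turn":0}]'
python3 -c "
from h import *
for n in('top','side'):
    p,d,X,m=world(n)
    h=cv2.cvtColor(p,cv2.COLOR_RGB2HSV);br=(cv2.inRange(h,(5,50,20),(25,255,255))>0)
    q=X[br&(abs(X[...,0]-.53)<.09)&(X[...,1]>.08)&(X[...,1]<.28)&(X[...,2]<.25)]
    c,*_=np.linalg.lstsq(np.c_[.293-q[:,1],q[:,0]-.53,np.ones(len(q))],q[:,2],rcond=None);print(n,len(q),'slope y,x, z@hinge',c.round(4))
    g=green(p); print('green px',cv2.connectedComponentsWithStats(g)[2][1:,4])
    cv2.imwrite(f'pics/end_{n}.png',p[:,:,::-1])
a=cv2.imread('pics/end_top.png')[80:340,:];b=cv2.imread('pics/end_side.png')
cv2.imwrite('pics/end.png',np.vstack([a[:,:],cv2.resize(b,(420,315)) if 0 else b[80:400]]))
print(pose()[0])"
```

```text
time: 47.25
tool_pos: [0.5335, 0.0792, 0.2648]
tool_rot: [-0.0, 1.0, -0.002, 0.0]
contact_force: [1.3, -0.5, 0.0]
gripper_width: -0.0
grasp_force: 0.0
time: 47.75
tool_pos: [0.4623, -0.1401, 0.2638]
tool_rot: [0.0, 1.0, -0.002, 0.001]
contact_force: [1.8, 1.1, -0.3]
gripper_width: -0.001
grasp_force: 0.0
time: 48.05
tool_pos: [0.4616, -0.2392, 0.263]
tool_rot: [0.001, 1.0, -0.005, -0.0]
contact_force: [0.4, 0.2, 0.4]
gripper_width: -0.001
grasp_force: 0.0
top 4501 slope y,x, z@hinge [-0.0007  0.0013  0.108 ]
green px [15]
side 10605 slope y,x, z@hinge [0.0022 0.0008 0.1091]
green px [40]
[ 0.46207967 -0.23535173  0.26297678]
```

View pics/end.png

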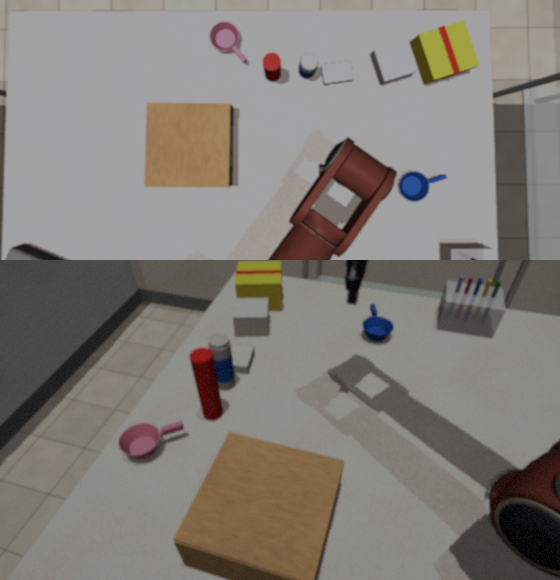

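The lid is level at 0.108 m with the carton closed at (190,145). No green pan is left out; the remaining green pixels are a pen. The can, tube and paper box haven't moved.

```bash
python3 -c "
from plant import manip
print(manip.job_done())"
```

```text
the job is handed in; nothing more can be done
None
```

I packed the four green pans as one upright nested stack with their handles at the four corners, folded the dust flap in flat, shut the lid to a firm stop at its 108 mm shut height, left the can, tube and paper box where they were, and handed the job in at about 48 s.

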